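# Unmould a loose base plate and store it on its pins

## Task

Take the rectangular snack mould apart for the next shift: set the frame down over the push-up block, lined up with it and right down on the block's foot, so that the snug loose base is pushed up out of the top, and leave the frame there. Then take the base from above, keep it level and lower it gently over the rack's two pins until it lies flat on the rack's bar; do not force it, drop it, or disturb the other things on the counter.

Things in the scene. Friction and masses are not known exactly. Their poses are not given: they have to be found in the camera images.
- mould_center (a point): Centre, half-way up, of the mould: a plain aluminium rectangular frame 104 mm long (its x), 62 mm wide (its y), 32 mm high, walls 5 mm, open above; grasp it across its 62 mm width. It stands on the counter at the start, the base inside. An inner lip at its bottom, 4 mm high, carries the base and leaves an opening 84 x 42 mm.
- base_center (a point): Centre, half-way up, of the loose base: an aluminium plate 91 mm long (its x), 49 mm wide (its y), 8 mm thick, about 0.12 kg, with two 9 mm through holes on its x axis, 34 mm either side of the centre. It starts on the mould's lip, underside 4 mm above the mould's underside. Once pushed up, grasp it across its 49 mm width.
- block_top (a point): Centre of the top face of the fixed steel push-up post, 48 mm long (its x), 26 mm wide (its y), standing 52 mm above a foot plate 130 x 86 mm; 58 mm above the counter. With the frame down on the foot, long side along this x, the mould's centre is 36 mm below this point and the base lies on the post, its underside 20 mm above the frame's top edge.
- rack_top (a point): Point over the middle of the rack's foot, at the height of the top of its white bar (100 mm long along x, 28 mm wide, 36 mm above the counter). The bar is clamped in a slot, up to 6 mm either way along x from this point: its offset is not measured, find it by touch or sight. It does not yield. When home, the base's centre is 4 mm above this point, shifted with the bar.
- cutter: Bystander: loose steel ring cutter, 60 mm diameter, 35 mm high; origin at its underside.
- sauce: Bystander: loose amber sauce bottle, 36 mm diameter, 120 mm tall; origin at its underside.
- ramekin: Bystander: loose white ceramic bowl, 72 mm diameter, 40 mm high; origin at its underside.
- gourd: Bystander: loose orange decorative gourd, 84 mm diameter, 72 mm high; origin at its underside.
- ketchup: Bystander: loose red jar with white cap, 68 mm diameter, 160 mm tall; origin at its underside.
- mould: The same frame; its origin is at the centre of its underside, 16 mm below its centre. Two sprung black rubber grips on the inner end walls, 5 to 15 mm above the underside, hold the base snugly: some 4 to 8 N pushes it up past them; above them it is loose, with 1.5 mm of play each side.
- base: The base plate; its origin is at the centre of its underside, 4 mm below its centre; axes as above.
- block: The push-up block; its origin is at the centre of its foot's underside, on the counter, 58 mm below its top. The foot plate is 6 mm thick.
- rack: The rack; its origin is at the centre of its foot's underside, on the counter, 36 mm below the bar's top. The foot plate is 130 x 62 mm, 6 mm thick. On the bar stand two steel pins, 7 mm diameter, with blunt tips, 68 mm apart along x, evenly about the bar's middle, rising 30 mm above the bar. The base fits either way round.
There are look-alikes about, which are no part of the job. Leave any purple look-alike of the mould alone.

How it is judged:
On the way:
1. the frame is down on the block's foot, lined up, and the base has come up out of its top and lies on the post (z of mould_center in the frame of block_top between -0.039 and -0.033 m and horizontal distance between mould_center and block_top below 0.01 m and angle between the x axis of mould_center and the x axis of block_top, either way round below 0.2 rad and angle between mould_center's own z axis and vertical below 0.05 rad and z of base_center in the frame of block_top between 0 and 0.008 m and horizontal distance between base_center and block_top below 0.012 m and angle between base_center's own z axis and vertical below 0.1 rad), for 0.2 s.
At the end, for the whole second after the job is handed in: Base level on the rack bar, pins through its holes (centre within 9 mm sideways of the rack's middle, 3 mm in height, 0.08 rad yaw, 0.05 rad tilt); frame on the block's foot around the post (3 mm in height, 10 mm sideways, 0.2 rad yaw, 0.05 rad tilt); both at rest (z of mould_center in the frame of block_top between -0.039 and -0.033 m and horizontal distance between mould_center and block_top below 0.01 m and angle between the x axis of mould_center and the x axis of block_top, either way round below 0.2 rad and angle between each of mould_center, base_center's own z axis and vertical below 0.05 rad and z of base_center in the frame of rack_top between 0.001 and 0.007 m and horizontal distance between base_center and rack_top below 0.009 m and angle between the x axis of base_center and the x axis of rack_top, either way round below 0.08 rad and linear speed of each of base, mould below 0.02 m/s); the robot touches nothing.
It fails at once if the base is forced onto the rack (all contacts together, sideways pressure on the pins included, over 60 N) (contact force between base and rack above 60 N).
It fails at once if the frame or base is slammed or forced on the push-up block (more than 45 N) (contact force between any of mould, base and block above 45 N).
It fails at once if the base is dropped onto the rack (falls faster than 0.45 m/s just above it) (horizontal distance between base_center and rack_top below 0.03 m and z of base_center in the frame of rack_top below 0.06 m and linear speed of base above 0.45 m/s).
It fails at once if the base is tipped more than 0.5 rad from level (angle between base_center's own z axis and vertical above 0.5 rad).
It fails at once if a bystander is pushed more than 30 mm (distance of any of cutter, sauce, ramekin, gourd, ketchup from where it was at the start of the episode above 0.03 m).
It also fails if it takes over 72 s, if anything falls off the work surface, if the arm or the gripper's body presses on something with over 40 N, if the wrist force passes 120 N, or if a joint passes its speed limit or range.

## Robot

A 6-joint arm with a two-finger parallel gripper is mounted at the origin on the work surface. World frame = base frame: x ahead of the robot, y to its left, z up, the work surface at z = 0. Lengths are in m, angles in rad, forces in N, time in s.
With the tool pointing down it reaches from about 0.35 to 0.775 m from the base axis. Payload 7.3 kg.
Tool frame: the origin (TCP) lies midway between the tips of the shut fingers; the grasp point (between the pads) lies 19 mm behind it; z points along the fingers, y is the direction in which the jaws open and shut (so a half turn about z gives the same grasp; the last joint's range is limited). The gripper opens to 92 mm and grips with 3 to 60 N. Pads are 19 mm wide; open, the fingers measure 130 mm over their backs; the gripper's body (75 mm by 190 mm) begins 47 mm behind the grasp point.
Start: joints at [1.135, 0.342, 1.524, -0, 1.275, -0.146], TCP at [0.15, 0.503, 0.198] pointing down, gripper open.
Joint ranges: [-2.53, 2.53], [-0.77, 2.02], [0.04, 2.7], [-1, 4.14], [0.28, 2.66], [-3.11, 3.11]. Speed limits (rad/s): [2.57, 2.57, 3.14, 3.14, 3.14, 3.14].

## Interface

Orientations are given as [roll, pitch, yaw] about the fixed x, y, z axes, in that order (R = Rz(yaw) Ry(pitch) Rx(roll)).
In Python, from cell import status, eyes, job gives the robot as it stands.
- The arm moves only by the tool jog_arm, never from a script. Its argument "series" is a list of rows, each a list of 3 entries, a list of its own where there are three numbers: the gripper command: -1 is shut, 1 is fully open, values between are in proportion, then the shift along the tool's x, y, z in m, then the turn, a rotation vector about the tool's x, y, z in rad. In form: [[grip, [x, y, z], [ax, ay, az]], ...]. A call has 1 to 12 rows; each row is the pose to reach, as a shift and turn from the pose commanded when the call began, along the tool's axes at that moment; what a row does not reach only later rows make up. A row lasts 1/12 s, in which the tool goes at most 41.7 mm and 7.16 degrees, less where a joint would pass 70% of its speed; a pose out of reach is approached as far as the arm can. A call with a gripper value outside its range is refused whole. The fingers move at their own pace and stop on an object; "squeeze" is the grip in N (left out, the last holds). Time passes only in rows, so rows that repeat a pose let the fingers close. It gives the time, the measured TCP pose, the force and the opening at its end, in the units of the state.
- status.observe(): the state, without advancing time (a new reading comes with each control period).
- eyes.read_camera(name): name is "scene" or "top"; returns a dict with "img" (400x640x3 uint8, red, green, blue), "range_z" (400x640 float32, m along the optical axis (not along the pixel's ray), 0 where there is no reading), "camera_matrix" (3x3 intrinsics, pixels), "T" (4x4, takes a point from camera to world coordinates). Camera axes: x right, y down, z forward; pixel columns grow to the right and rows downward; lengths in m; the calibration is good to about 2 mm. A picture is of the moment at which its call begins.
- job.hand_in(): hands the job in, once; it reports no verdict.
The state is a dict: "time": time; "qpos": joint angles; "qvel": joint speeds; "joint_efforts": joint torques, N m; "tool_pos": TCP position; "tool_rot": TCP orientation; "contact_force": force on the tool from outside, world axes, zero at the start; "torque": the same for the moment, N m; "opening": finger opening in m.
Only numpy, scipy, OpenCV 4.12 (cv2) and the standard library are available. Lean on these libraries where they do the work, as an engineer would, in place of code of your own. Each camera call takes 0.05 s, during which the arm holds its last target.

## Working session

There is one attempt and no reset: what is moved stays moved. The work goes in short steps, Python scripts to look and compute and a tool call to move; the robot and the scene stay as the last step left them, time stands still between calls to the robot, and variables do not carry over. Pictures are saved under pics/ and viewed, and the job is handed in when it is done.

Besides the shell and the picture viewer there is one more tool, called in YAML: its name, and indented under it one key for each argument. jog_arm: Moves the arm, as the interface text tells. Its arguments: {"type":"object","properties":{"series":{"type":"array","items":{"type":"array"}},"squeeze":{"type":"number"}},"required":["series"]}

```bash
ls; mkdir -p pics; cat > h.py <<'E'
import numpy as np, cv2
from cell import status, eyes, job
def snap(name,tag):
    c=eyes.read_camera(name); np.savez('pics/%s.npz'%tag,**c)
    cv2.imwrite('pics/%s.png'%tag,c['img'][:,:,::-1]); return c
def load(tag): return np.load('pics/%s.npz'%tag)
def crop(tag,u0,v0,u1,v1,s,out):
    im=cv2.imread('pics/%s.png'%tag)[v0:v1,u0:u1]
    cv2.imwrite('pics/%s.png'%out,cv2.resize(im,None,fx=s,fy=s,interpolation=cv2.INTER_CUBIC))
def cloud(c):
    K=c['camera_matrix'];T=c['T'];d=c['range_z']
    v,u=np.mgrid[:400,:640]
    P=np.stack([(u-K[0,2])/K[0,0]*d,(v-K[1,2])/K[1,1]*d,d],-1)
    W=P@T[:3,:3].T+T[:3,3]; W[d==0]=np.nan; return W
E
python3 - <<'E'
from h import *
for n in('top','scene'):
    c=snap(n,n+'0'); print(n,c['camera_matrix'].tolist(),np.round(c['T'],3).tolist())
print(status.observe())
E
```

```text
pics
top [[396.6795351006449, 0.0, 317.29818405940944], [0.0, 396.6795351006449, 196.1989395605127], [0.0, 0.0, 1.0]] [[0.02, -0.98, 0.2, 0.306], [-1.0, -0.021, -0.001, 0.014], [0.005, -0.2, -0.98, 1.252], [0.0, 0.0, 0.0, 1.0]]
scene [[420.11964725755684, 0.0, 316.1425452502657], [0.0, 420.11964725755684, 205.24183481034385], [0.0, 0.0, 1.0]] [[-0.817, 0.376, -0.438, 1.037], [0.577, 0.544, -0.61, 0.658], [0.009, -0.75, -0.661, 0.796], [0.0, 0.0, 0.0, 1.0]]
{'time': 0.1, 'qpos': array([ 1.13501590e+00,  3.42627225e-01,  1.52489578e+00,  4.30910122e-05,
        1.27538379e+00, -1.45998659e-01]), 'qvel': array([-0.00107923, -0.00186591, -0.00245262, -0.00051029,  0.00109111,
       -0.00013235]), 'joint_efforts': array([ 3.27823000e-03, -4.31999052e+01, -2.44696695e+01,  7.23144226e-02,
        5.26514417e-02, -4.58274690e-05]), 'tool_pos': array([0.14981645, 0.5027718 , 0.19743685]), 'tool_rot': array([-3.14029849e+00, -2.31951568e-04,  2.85179816e+00]), 'contact_force': array([ 0.4792732 , -0.58596948, -0.21965294]), 'torque': array([ 0.01399262, -0.02017102,  0.04293619]), 'opening': 0.09205122538402992}
```

View pics/top0.png

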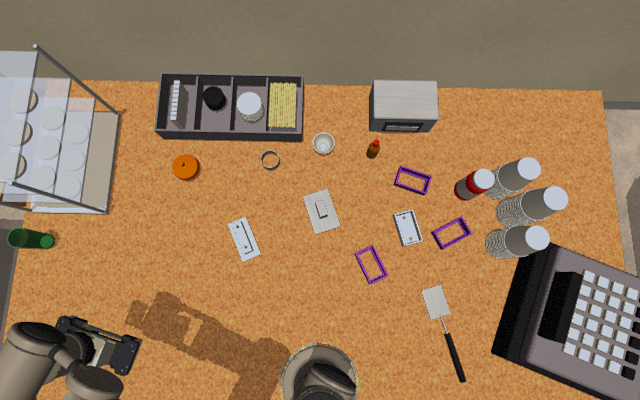

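View pics/scene0.png

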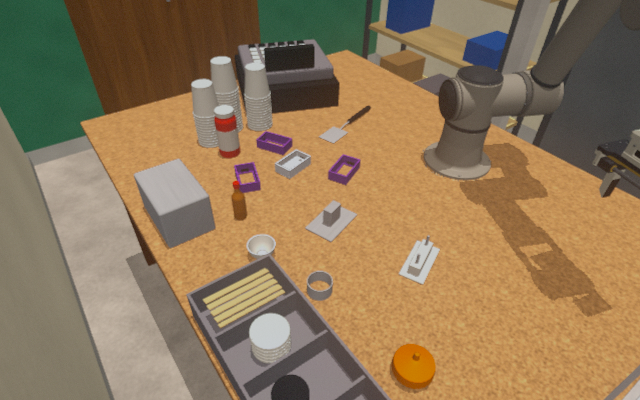

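The silver frame at top (407,228) is the mould. It could be confused with the purple frames at (412,181), (451,233) and (371,265), and the spatula blade at (436,302). The block is at (321,211) and the rack at (244,239). I'll check these in close crops.

```bash
python3 - <<'E'
from h import *
crop('top0',350,150,480,290,4,'c1')
crop('top0',215,180,350,270,5,'c2')
crop('scene0',220,120,460,300,3,'c3')
E
```

```text
(no output)
```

View pics/c1.png

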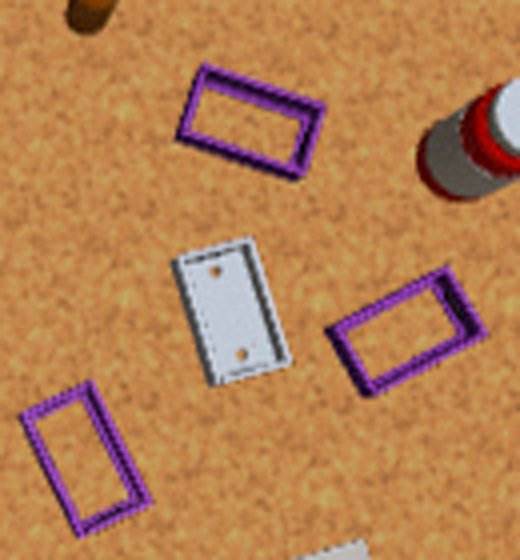

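View pics/c2.png

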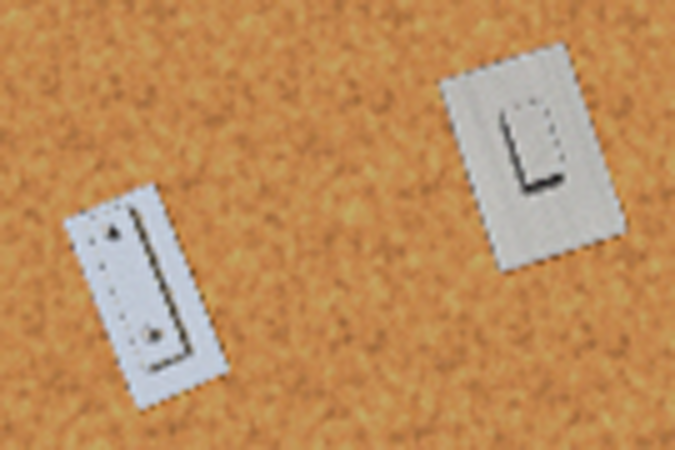

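View pics/c3.png

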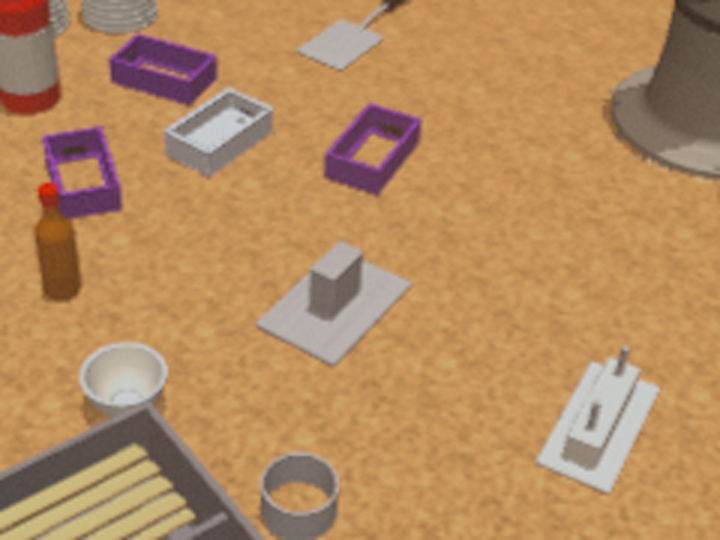

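The crop at (232,312), which is top (408,228), shows a silver frame holding a plate with two holes. That is the mould. Next I'll measure poses.

```bash
cat > meas.py <<'E'
from h import *
def rect(P,off=0):
    (c,s,a)=cv2.minAreaRect((P*1000).astype(np.float32))
    if s[0]<s[1]: s=s[::-1]; a+=90
    a=(a+90)%180-90
    return np.round(c,1),np.round(s,1),round(a,1)
E
python3 - <<'E'
from meas import *
for n,boxes in(('top0',dict(mould=(385,200,430,255),block=(300,183,345,240),rack=(222,210,268,268))),
               ('scene0',dict(mould=(270,145,315,182),block=(300,195,360,240),rack=(395,230,445,285)))):
    c=load(n);W=cloud(c);hsv=cv2.cvtColor(c['img'],cv2.COLOR_RGB2HSV)
    K=c['camera_matrix'];T=c['T']
    for k,(a,b,e,f) in boxes.items():
        w=W[b:f,a:e].reshape(-1,3); s=hsv[b:f,a:e,1].reshape(-1)
        z=w[:,2]; print(n,k,'table z',np.nanmedian(z[s>120]).round(4), 'hist',np.histogram(z[~np.isnan(z)],bins=np.arange(-.004,.08,.004))[0])
        for lo,hi in((.003,.012),(.026,.042),(.05,.064)):
            m=(z>lo)&(z<hi)&(s<100)
            if m.sum()>15: print('   ',lo,hi,m.sum(),rect(w[m,:2]),np.median(z[m]).round(4))
E
```

```text
top0 mould table z -0.0007 hist [902 633 107 247 169  39  23  30 110  55   3   0   0   0   0   0   0   0
   0   0]
    0.003 0.012 296 (array([ 465.2, -268.7]), array([108.1,  63. ]), 13.2) 0.01
    0.026 0.042 187 (array([ 462.9, -270.1]), array([103.6,  63.1]), 15.8) 0.0309
top0 block table z -0.0009 hist [795 824 519 111   5   1   2   5   1   3   1   2   4   5  36  78  13   1
   0   0]
    0.003 0.012 732 (array([5.138e+02, 4.000e-01]), array([130.8,  86.7]), 19.0) 0.0057
    0.05 0.064 130 (array([ 5.126e+02, -2.000e-01]), array([48.3, 25.7]), 19.3) 0.0571
top0 rack table z -0.001 hist [1032  754  289   60    8    3    6    7   32  168   85    5    0    4
    1    0    3    6    1    0]
    0.003 0.012 390 (array([419.1, 240.9]), array([129.3,  62. ]), 25.5) 0.0054
    0.026 0.042 290 (array([421.5, 242.1]), array([100. ,  28.4]), 25.0) 0.0349
scene0 mould table z -0.0002 hist [468 403  61 128 151  89  90  88 113  56   1   0   0   0   0   0   0   0
   0   0]
    0.003 0.012 168 (array([ 466.1, -294.7]), array([153.2, 116. ]), 89.3) 0.0098
    0.026 0.042 187 (array([ 474.1, -294.2]), array([124.7, 109.6]), -72.4) 0.0303
scene0 block table z -0.0001 hist [825 852 617  59  20  15  18  18  23  13  21  16  18  21  27 106   3   0
   0   0]
    0.003 0.012 720 (array([515. ,   4.8]), array([133.9,  87.9]), 17.6) 0.0061
    0.026 0.042 74 (array([517.6,  15.4]), array([49.8, 22.2]), -11.2) 0.033
    0.05 0.064 146 (array([515. ,   5.1]), array([50.8, 26.9]), 17.8) 0.0574
scene0 rack table z -0.0003 hist [982 758 450  56  18  20  20  21  20 189 132   8   9   6   7   6   9   8
   1   0]
    0.003 0.012 549 (array([422.1, 245.4]), array([130.9,  61.5]), 24.3) 0.0058
    0.026 0.042 356 (array([425. , 247.1]), array([102.6,  28.3]), 24.8) 0.0354
    0.05 0.064 24 (array([425. , 246.6]), array([73.7,  6.3]), 25.2) 0.0567
```

```bash
cat >> meas.py <<'E'
def px2w(c,u,v,z):
    K=c['camera_matrix'];T=c['T']
    d=T[:3,:3]@np.array([(u-K[0,2])/K[0,0],(v-K[1,2])/K[1,1],1]); return T[:3,3]+d*(z-T[2,3])/d[2]
def w2px(c,p):
    q=np.linalg.inv(c['T'])@np.r_[p,1]; q=c['camera_matrix']@q[:3]; return q[:2]/q[2]
from scipy.spatial.transform import Rotation as Rn
def go(x,y,z,yaw):
    s=status.observe(); R=Rn.from_euler('xyz',s['tool_rot']); Rt=Rn.from_euler('xyz',[np.pi,0,yaw])
    print('t',round(s['time'],2),'tcp',s['tool_pos'].round(4),'rot',s['tool_rot'].round(4),'F',s['contact_force'].round(1),'op',round(s['opening'],4))
    print('shift',R.inv().apply(np.array([x,y,z])-s['tool_pos']).round(4),'turn',(R.inv()*Rt).as_rotvec().round(4))
E
python3 - <<'E'
from meas import *
c=load('top0');W=cloud(c);hsv=cv2.cvtColor(c['img'],cv2.COLOR_RGB2HSV)
h1=px2w(c,350+216/4,150+271/4,.012);h2=px2w(c,350+242/4,150+354/4,.012);d=h1-h2
print('holes',h1.round(4),h2.round(4),np.linalg.norm(d),np.degrees(np.arctan2(d[1],d[0])),(h1+h2)/2)
for k,(u,v,z) in dict(ketchup=(470,187,.05),sauce=(373,152,.04),ram=(324,144,.04),cut=(270,159,.035),gourd=(185,167,.05),cup=(500,245,.1)).items(): print(k,px2w(c,u,v,z).round(3))
m=(W[...,2]>.024)&(W[...,2]<.04)
# purple components
pm=((hsv[...,0]>125)&(hsv[...,0]<160)&(hsv[...,1]>80)&m).astype(np.uint8)
n,l=cv2.connectedComponents(pm)
for i in range(1,n):
    if (l==i).sum()>30: print('purple',rect(W[l==i][:,:2]))
# mould rim
mm=m.copy(); mm[:200]=0;mm[256:]=0;mm[:,:388]=0;mm[:,426:]=0
mm&=(hsv[...,1]<100); print('rim',rect(W[mm][:,:2]))
c=load('scene0');W=cloud(c);hsv=cv2.cvtColor(c['img'],cv2.COLOR_RGB2HSV)
mm=(W[...,2]>.024)&(W[...,2]<.04)&(hsv[...,1]<70); mm[:140]=0;mm[185:]=0;mm[:,:270]=0;mm[:,316:]=0
n,l,st,_=cv2.connectedComponentsWithStats(mm.astype(np.uint8)); i=1+np.argmax(st[1:,4]); print('rim scene',rect(W[l==i][:,:2]))
go(.35,.30,.25,.28)
E
```

```text
holes [ 0.4952 -0.2622  0.012 ] [ 0.4301 -0.281   0.012 ] 0.06775137900482972 16.117886903556602 [ 0.4626148  -0.27157522  0.012     ]
ketchup [ 0.59  -0.462  0.05 ]
sauce [ 0.701 -0.162  0.04 ]
ram [ 0.724 -0.005  0.04 ]
cut [0.672 0.166 0.035]
gourd [0.636 0.43  0.05 ]
cup [ 0.408 -0.519  0.1  ]
purple (array([ 615.6, -289.5]), array([103.4,  63.8]), 71.1)
purple (array([ 449.8, -406.4]), array([104.8,  61.1]), -61.3)
purple (array([ 347.3, -154.9]), array([102.8,  61.8]), 26.1)
rim (array([ 462.9, -270. ]), array([103.7,  63.1]), 15.7)
rim scene (array([ 465. , -266.9]), array([109.4,  67.4]), 16.5)
t 0.1 tcp [0.1498 0.5028 0.1974] rot [-3.1403e+00 -2.0000e-04  2.8518e+00] F [ 0.5 -0.6 -0.2] op 0.0921
shift [-0.2498 -0.1372 -0.0524] turn [-8.0000e-04  1.6000e-03  2.5718e+00]
```

jog_arm:
  series:
    - [0.75, [-0.25, -0.137, -0.052], [0, 0, 2.57]]
    - [0.75, [-0.25, -0.137, -0.052], [0, 0, 2.57]]
    - [0.75, [-0.25, -0.137, -0.052], [0, 0, 2.57]]
    - [0.75, [-0.25, -0.137, -0.052], [0, 0, 2.57]]
    - [0.75, [-0.25, -0.137, -0.052], [0, 0, 2.57]]
    - [0.75, [-0.25, -0.137, -0.052], [0, 0, 2.57]]
    - [0.75, [-0.25, -0.137, -0.052], [0, 0, 2.57]]
    - [0.75, [-0.25, -0.137, -0.052], [0, 0, 2.57]]
    - [0.75, [-0.25, -0.137, -0.052], [0, 0, 2.57]]
    - [0.75, [-0.25, -0.137, -0.052], [0, 0, 2.57]]
  squeeze: 40

```text
time: 0.93
tool_pos: [0.351, 0.2995, 0.2498]
tool_rot: [-3.141, 0.0, 1.593]
contact_force: [-0.4, -0.0, -0.2]
opening: 0.0804
```

```bash
python3 -c "
from meas import *
go(.464,-.269,.20,.28)"
```

```text
t 0.93 tcp [0.351  0.2995 0.2498] rot [-3.1410e+00  2.0000e-04  1.5931e+00] F [-0.4 -0.  -0.2] op 0.0804
shift [-0.5708  0.1003  0.0498] turn [-4.0000e-04  5.0000e-04  1.3131e+00]
```

jog_arm:
  series:
    - [0.75, [-0.57, 0.1, 0.05], [0, 0, 1.313]]
    - [0.75, [-0.57, 0.1, 0.05], [0, 0, 1.313]]
    - [0.75, [-0.57, 0.1, 0.05], [0, 0, 1.313]]
    - [0.75, [-0.57, 0.1, 0.05], [0, 0, 1.313]]
    - [0.75, [-0.57, 0.1, 0.05], [0, 0, 1.313]]
    - [0.75, [-0.57, 0.1, 0.05], [0, 0, 1.313]]
    - [0.75, [-0.57, 0.1, 0.05], [0, 0, 1.313]]
    - [0.75, [-0.57, 0.1, 0.05], [0, 0, 1.313]]
    - [0.75, [-0.57, 0.1, 0.05], [0, 0, 1.313]]
    - [0.75, [-0.57, 0.1, 0.05], [0, 0, 1.313]]
    - [0.75, [-0.57, 0.1, 0.05], [0, 0, 1.313]]
    - [0.75, [-0.57, 0.1, 0.05], [0, 0, 1.313]]

```text
time: 1.93
tool_pos: [0.4514, -0.1894, 0.2065]
tool_rot: [-3.141, 0.0, 0.285]
contact_force: [1.3, -0.1, 0.7]
opening: 0.0807
```

jog_arm:
  series:
    - [0.75, [-0.12, 0, 0], [0, 0, 0]]
    - [0.75, [-0.12, 0, 0], [0, 0, 0]]
    - [0.75, [-0.12, 0, 0], [0, 0, 0]]

```text
time: 2.18
tool_pos: [0.3345, -0.2219, 0.2053]
tool_rot: [-3.138, 0.002, 0.288]
contact_force: [0.8, -1.3, 0.1]
opening: 0.0801
```

```bash
python3 -c "
from meas import *
go(.464,-.269,.10,.28)"
```

```text
t 2.18 tcp [ 0.3345 -0.2219  0.2053] rot [-3.138e+00  2.300e-03  2.885e-01] F [ 0.8 -1.3  0.1] op 0.0801
shift [0.111  0.0824 0.1047] turn [-0.0036  0.0023  0.0085]
```

That second shift was in the wrong direction because I used stale tool axes. It was in free air, so nothing was harmed. Correcting now.

jog_arm:
  series:
    - [0.75, [0.111, 0.082, 0.07], [0, 0, 0.008]]
    - [0.75, [0.111, 0.082, 0.07], [0, 0, 0.008]]
    - [0.75, [0.111, 0.082, 0.07], [0, 0, 0.008]]
    - [0.75, [0.111, 0.082, 0.07], [0, 0, 0.008]]
    - [0.75, [0.111, 0.082, 0.07], [0, 0, 0.008]]
    - [0.75, [0.111, 0.082, 0.07], [0, 0, 0.008]]
    - [0.75, [0.111, 0.082, 0.07], [0, 0, 0.008]]

```text
time: 2.77
tool_pos: [0.4657, -0.268, 0.1367]
tool_rot: [-3.14, 0.001, 0.281]
contact_force: [-1.1, 0.6, 0.2]
opening: 0.0801
```

```bash
python3 - <<'E'
from meas import *
go(.464,-.269,.06,.28)
snap('top','t1');snap('scene','s1')
crop('t1',340,150,480,290,4,'t1c');crop('s1',220,60,400,220,4,'s1c')
for n in('t1','s1'):
    c=load(n); print(n,w2px(c,status.observe()['tool_pos']))
E
```

```text
t 2.77 tcp [ 0.4657 -0.268   0.1367] rot [-3.1404e+00  1.0000e-03  2.8110e-01] F [-1.1  0.6  0.2] op 0.0801
shift [-0.0019  0.0006  0.0767] turn [-0.0012  0.001   0.0011]
t1 [416.11297422 221.54492419]
s1 [291.28252195 129.93657717]
```

View pics/t1c.png

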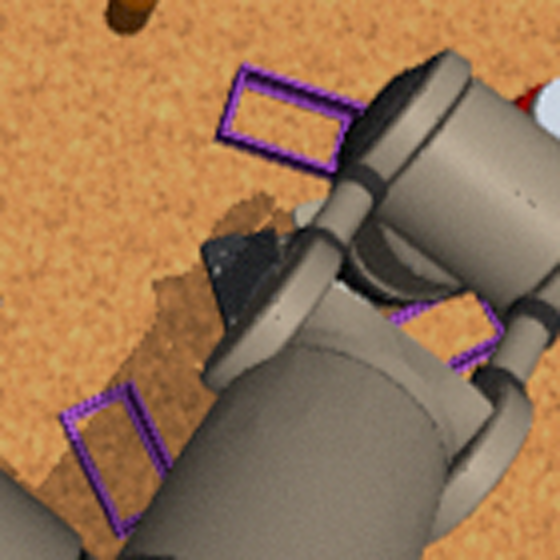

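View pics/s1c.png

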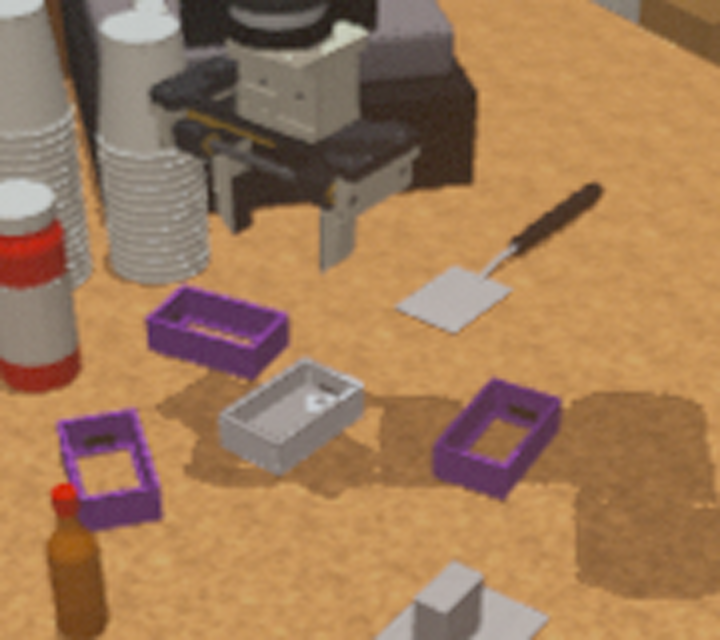

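```bash
python3 - <<'E'
from meas import *
c=load('s1');W=cloud(c)
for (u,v) in ((300,126),(301,124),(303,122),(304,118),(302,120),(305,110),(278,112),(279,115),(280,116),(281,114)):
    print(u,v,W[v,u].round(4))
m=(W[...,2]>.1)&(np.hypot(W[...,0]-.4657,W[...,1]+.268)<.08)
w=W[m]; w=w[w[:,2]<.2]
R=Rn.from_euler('z',-.28)
L=R.apply(w-[.4657,-.268,.1367]); 
for lo in np.arange(-.03,.1,.01):
    k=(L[:,2]>lo)&(L[:,2]<lo+.01)
    if k.sum(): print(lo.round(3),k.sum(),L[k].min(0).round(3),L[k].max(0).round(3))
E
```

```text
300 126 [ 0.4654 -0.221   0.1741]
301 124 [ 0.462  -0.2208  0.1796]
303 122 [ 0.4605 -0.2126  0.1895]
304 118 [ 0.4591 -0.2094  0.2033]
302 120 [ 0.4619 -0.2155  0.195 ]
305 110 [ 0.4786 -0.1749  0.2496]
278 112 [ 0.4876 -0.3034  0.188 ]
279 115 [nan nan nan]
280 116 [ 0.4795 -0.307   0.1706]
281 114 [ 0.4748 -0.3086  0.1751]
0.02 2 [-0.01  -0.041  0.027] [0.008 0.041 0.029]
0.03 29 [-0.011 -0.053  0.031] [0.014 0.054 0.04 ]
0.04 48 [-0.012 -0.054  0.04 ] [0.014 0.058 0.05 ]
0.05 58 [-0.007 -0.056  0.05 ] [0.015 0.061 0.06 ]
0.06 15 [-0.007 -0.045  0.06 ] [0.013 0.062 0.063]
```

jog_arm:
  series:
    - [0.35, [-0.002, 0, 0], [0, 0, 0]]
    - [0.35, [-0.002, 0, 0], [0, 0, 0]]
    - [0.35, [-0.002, 0, 0], [0, 0, 0]]
    - [0.35, [-0.002, 0, 0], [0, 0, 0]]

```text
time: 3.2
tool_pos: [0.4644, -0.2691, 0.1375]
tool_rot: [3.141, -0.001, 0.281]
contact_force: [0.0, 0.2, -0.3]
opening: 0.0627
```

```bash
cat >> meas.py <<'E'
def tips(tag):
    snap('scene',tag); s=status.observe(); c=load(tag);W=cloud(c); p=s['tool_pos']; yaw=s['tool_rot'][2]
    print('op',s['opening'],'tcp',p)
    m=(np.abs(W[...,2]-p[2]-.02)<.06)&(np.hypot(W[...,0]-p[0],W[...,1]-p[1])<.08)
    L=Rn.from_euler('z',-yaw).apply(W[m]-p)
    for lo in np.arange(-.03,.07,.005):
        k=(L[:,2]>lo)&(L[:,2]<lo+.005)
        if k.sum(): print(lo.round(3),k.sum(),L[k].min(0).round(3),L[k].max(0).round(3))
E
python3 - <<'E'
from meas import *
tips('s2');crop('s2',220,60,400,220,4,'s2c')
E
```

```text
op 0.06215340738407733 tcp [ 0.46443577 -0.26911114  0.13733996]
0.025 3 [-0.006 -0.033  0.028] [ 0.008 -0.03   0.029]
0.03 15 [-0.008 -0.039  0.03 ] [0.012 0.038 0.035]
0.035 12 [-0.005 -0.043  0.036] [0.014 0.045 0.04 ]
0.04 29 [-0.011 -0.046  0.04 ] [0.015 0.049 0.045]
0.045 24 [-0.011 -0.043  0.045] [0.013 0.05  0.05 ]
0.05 26 [-0.01  -0.045  0.05 ] [0.014 0.053 0.055]
0.055 31 [-0.007 -0.044  0.055] [0.013 0.053 0.06 ]
0.06 27 [-0.009 -0.05   0.06 ] [0.012 0.052 0.065]
0.065 23 [-0.009 -0.047  0.065] [0.013 0.052 0.069]
```

View pics/s2c.png

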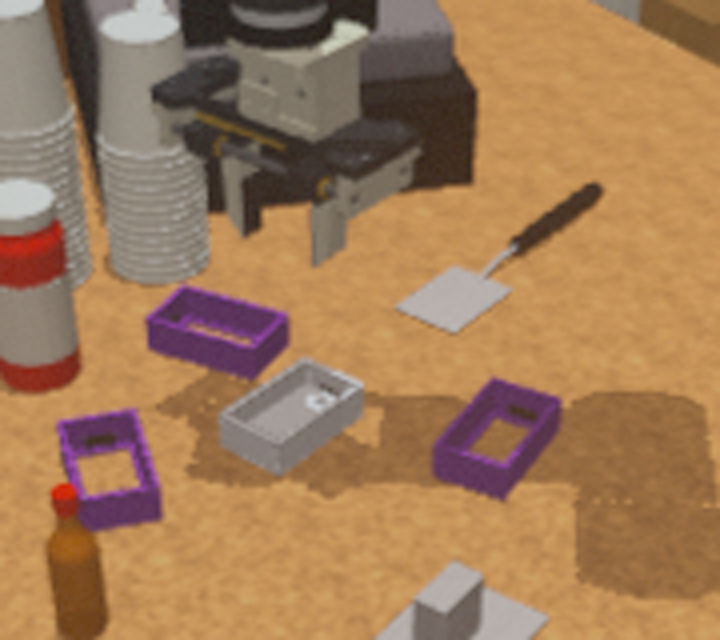

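The visible fingertips look about 28 mm above the reported TCP. I'll open, go down part way and look again.

jog_arm:
  series:
    - [0.75, [0, 0, 0], [0, 0, 0]]
    - [0.75, [0, 0, 0], [0, 0, 0]]
    - [0.75, [0, 0, 0], [0, 0, 0]]
    - [0.75, [0, 0, 0.03], [0, 0, 0]]
    - [0.75, [0, 0, 0.06], [0, 0, 0]]
    - [0.75, [0, 0, 0.09], [0, 0, 0]]
    - [0.75, [0, 0, 0.107], [0, 0, 0]]
    - [0.75, [0, 0, 0.107], [0, 0, 0]]
    - [0.75, [0, 0, 0.107], [0, 0, 0]]

```text
time: 4.0
tool_pos: [0.4642, -0.2688, 0.0295]
tool_rot: [-3.14, 0.001, 0.281]
contact_force: [-0.3, -0.6, -0.0]
opening: 0.08
```

```bash
python3 - <<'E'
from meas import *
tips('s3');crop('s3',220,60,400,220,4,'s3c')
snap('top','t3');crop('t3',360,180,460,280,5,'t3c')
E
```

```text
op 0.08057048064262179 tcp [ 0.46503997 -0.26943166  0.0306706 ]
-0.03 196 [-0.076 -0.073 -0.03 ] [ 0.08   0.079 -0.025]
-0.025 94 [-0.049 -0.073 -0.025] [ 0.055  0.038 -0.02 ]
-0.02 172 [-0.049 -0.069 -0.02 ] [ 0.056  0.037 -0.015]
-0.015 80 [-0.048 -0.073 -0.015] [ 0.055  0.036 -0.01 ]
-0.01 84 [-0.052 -0.072 -0.01 ] [ 0.056  0.037 -0.005]
-0.005 105 [-0.054 -0.069 -0.005] [ 0.055  0.038 -0.   ]
0.0 75 [-0.048 -0.068  0.   ] [0.054 0.036 0.005]
0.025 4 [-0.007 -0.041  0.028] [ 0.004 -0.038  0.029]
0.03 10 [-0.005 -0.045  0.03 ] [0.011 0.049 0.035]
0.035 14 [-0.009 -0.051  0.035] [0.012 0.056 0.04 ]
0.04 21 [-0.007 -0.053  0.04 ] [0.013 0.06  0.045]
0.045 24 [-0.011 -0.052  0.045] [0.012 0.06  0.05 ]
0.05 21 [-0.011 -0.052  0.05 ] [0.013 0.062 0.055]
0.055 28 [-0.009 -0.056  0.055] [0.012 0.062 0.06 ]
0.06 22 [-0.008 -0.055  0.06 ] [0.012 0.064 0.065]
0.065 16 [-0.002 -0.054  0.065] [0.013 0.062 0.07 ]
```

View pics/s3c.png

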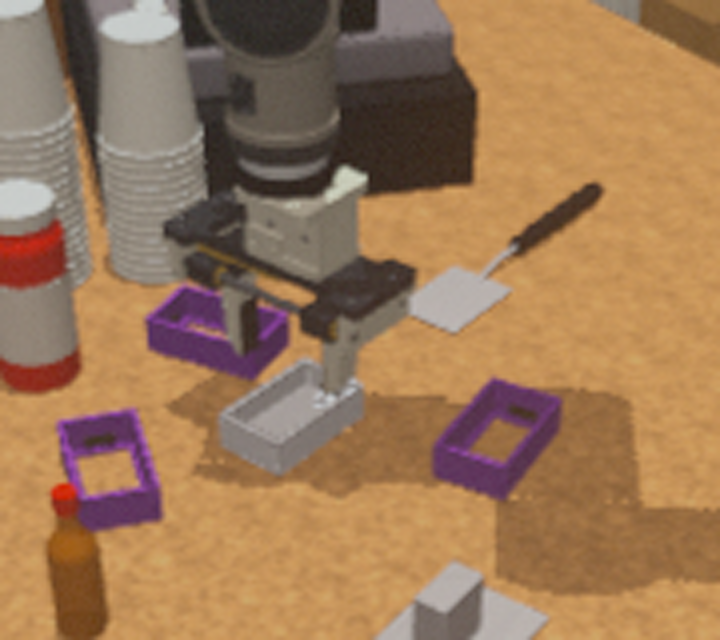

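View pics/t3c.png

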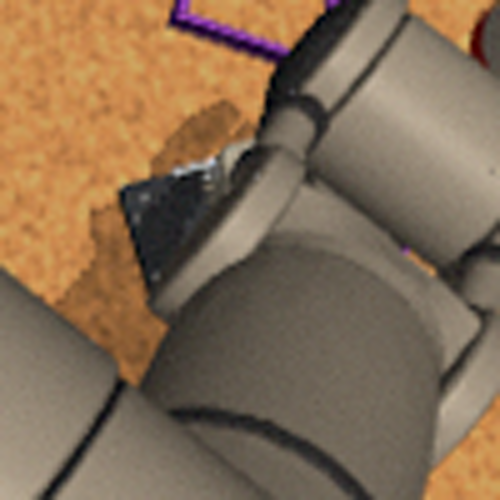

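jog_arm:
  series:
    - [0.75, [0, 0, 0.01], [0, 0, 0]]
    - [0.75, [0, 0, 0.018], [0, 0, 0]]
    - [0.75, [0, 0, 0.024], [0, 0, 0]]
    - [0.75, [0, 0, 0.024], [0, 0, 0]]
    - [0.75, [0, 0, 0.024], [0, 0, 0]]

```text
time: 4.52
tool_pos: [0.4642, -0.2688, 0.0055]
tool_rot: [-3.141, 0.001, 0.281]
contact_force: [0.7, -0.1, -0.7]
opening: 0.0802
```

```bash
python3 - <<'E'
from meas import *
tips('s4');crop('s4',250,90,350,190,6,'s4c')
E
```

```text
op 0.08041800855402874 tcp [ 0.46448651 -0.26902449  0.00586216]
-0.015 8 [-0.043 -0.071 -0.011] [ 0.058  0.052 -0.01 ]
-0.01 412 [-0.077 -0.079 -0.01 ] [ 0.079  0.08  -0.005]
-0.005 182 [-0.071 -0.077 -0.005] [ 0.079  0.077 -0.   ]
0.0 78 [-0.049 -0.029  0.   ] [0.054 0.037 0.005]
0.005 172 [-0.05  -0.027  0.005] [0.056 0.036 0.01 ]
0.01 66 [-0.047 -0.028  0.01 ] [0.055 0.036 0.015]
0.015 67 [-0.05  -0.027  0.015] [0.056 0.035 0.02 ]
0.02 74 [-0.047 -0.031  0.02 ] [0.054 0.035 0.025]
0.025 61 [-0.048 -0.068  0.025] [0.054 0.036 0.03 ]
0.03 10 [-0.007 -0.047  0.03 ] [0.012 0.045 0.034]
0.035 20 [-0.008 -0.052  0.035] [0.012 0.057 0.04 ]
0.04 18 [-0.011 -0.057  0.04 ] [0.013 0.059 0.044]
0.045 21 [-0.011 -0.057  0.045] [0.013 0.061 0.05 ]
0.05 22 [-0.01  -0.054  0.05 ] [0.014 0.061 0.055]
0.055 26 [-0.008 -0.055  0.055] [0.013 0.061 0.06 ]
0.06 21 [-0.008 -0.054  0.06 ] [0.013 0.061 0.065]
0.065 14 [-0.006 -0.055  0.065] [0.014 0.062 0.07 ]
```

View pics/s4c.png

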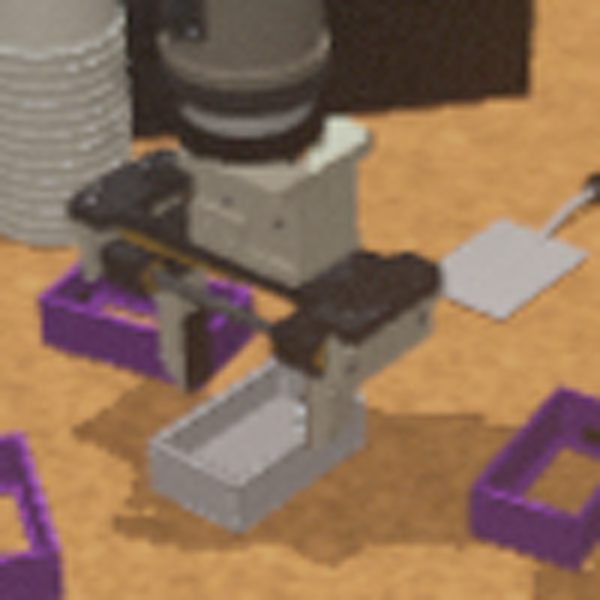

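jog_arm:
  series:
    - [0.75, [0, 0, 0.003], [0, 0, 0]]
    - [0.75, [0, 0, 0.005], [0, 0, 0]]
    - [0.75, [0, 0, 0.007], [0, 0, 0]]
    - [0.75, [0, 0, 0.007], [0, 0, 0]]

```text
time: 4.9
tool_pos: [0.4643, -0.2689, -0.0014]
tool_rot: [-3.141, 0.0, 0.281]
contact_force: [-1.0, 0.3, -0.9]
opening: 0.0803
```

jog_arm:
  series:
    - [0.75, [0, 0, 0.002], [0, 0, 0]]
    - [0.75, [0, 0, 0.004], [0, 0, 0]]
    - [0.75, [0, 0, 0.005], [0, 0, 0]]
    - [0.75, [0, 0, 0.005], [0, 0, 0]]

```text
time: 5.23
tool_pos: [0.4644, -0.2689, -0.0063]
tool_rot: [-3.141, 0.0, 0.281]
contact_force: [-0.2, -0.5, 1.1]
opening: 0.0802
```

```bash
python3 - <<'E'
from meas import *
for t,p in(('s4',[.46448,-.26902,.00586]),('s1',[.4657,-.268,.1367])):
    W=cloud(load(t)); L=Rn.from_euler('z',-.281).apply((W-p).reshape(-1,3)).reshape(W.shape)
    m=(np.abs(L[...,0])<.06)&(np.abs(L[...,1])<.1)&(L[...,2]>.03)
    for lo in np.arange(.03,.2,.01):
        k=m&(L[...,2]>lo)&(L[...,2]<lo+.01); l=L[k]
        mid=l[np.abs(l[:,1])<.025]
        print(t,lo.round(3),k.sum(),l.min(0).round(3),l.max(0).round(3),'mid',len(mid),mid.min(0).round(3) if len(mid) else '')
crop('s1',260,60,330,140,8,'s1d')
E
```

```text
s4 0.03 30 [-0.008 -0.052  0.03 ] [0.012 0.057 0.04 ] mid 0 
s4 0.04 39 [-0.011 -0.057  0.04 ] [0.013 0.061 0.05 ] mid 0 
s4 0.05 48 [-0.01  -0.055  0.05 ] [0.014 0.061 0.06 ] mid 0 
s4 0.06 35 [-0.008 -0.055  0.06 ] [0.014 0.062 0.07 ] mid 0 
s4 0.07 36 [-0.002 -0.057  0.07 ] [0.014 0.059 0.08 ] mid 0 
s4 0.08 15 [-0.012 -0.055  0.08 ] [ 0.014 -0.039  0.09 ] mid 0 
s4 0.09 49 [-0.037 -0.084  0.092] [0.038 0.091 0.1  ] mid 0 
s4 0.1 141 [-0.036 -0.085  0.1  ] [0.039 0.092 0.11 ] mid 18 [ 0.026 -0.024  0.104]
s4 0.11 206 [-0.036 -0.087  0.11 ] [0.04  0.095 0.12 ] mid 22 [ 0.018 -0.024  0.11 ]
s4 0.12 133 [-0.037 -0.089  0.12 ] [0.04  0.097 0.13 ] mid 23 [ 0.02  -0.024  0.12 ]
s4 0.13 477 [-0.039 -0.096  0.13 ] [0.04  0.099 0.14 ] mid 33 [ 0.022 -0.023  0.13 ]
s4 0.14 94 [-0.023 -0.013  0.14 ] [0.03  0.066 0.15 ] mid 35 [ 0.019 -0.013  0.14 ]
s4 0.15 80 [-0.022 -0.014  0.151] [0.028 0.055 0.16 ] mid 35 [ 0.02  -0.014  0.151]
s4 0.16 90 [-0.021 -0.014  0.16 ] [0.029 0.053 0.17 ] mid 39 [ 0.019 -0.014  0.16 ]
s4 0.17 51 [-0.024 -0.015  0.17 ] [0.024 0.054 0.18 ] mid 6 [-0.004 -0.015  0.1
[... 746 characters left out ...]
[ 0.025 -0.024  0.11 ]
s1 0.12 158 [-0.033 -0.092  0.12 ] [0.039 0.097 0.13 ] mid 26 [ 0.018 -0.023  0.121]
s1 0.13 534 [-0.037 -0.096  0.13 ] [0.039 0.098 0.14 ] mid 46 [ 0.02  -0.025  0.131]
s1 0.14 114 [-0.022 -0.086  0.14 ] [0.029 0.07  0.15 ] mid 45 [ 0.019 -0.015  0.14 ]
s1 0.15 110 [-0.021 -0.018  0.15 ] [0.029 0.054 0.16 ] mid 43 [ 0.021 -0.018  0.15 ]
s1 0.16 109 [-0.024 -0.016  0.16 ] [0.028 0.054 0.17 ] mid 47 [ 0.019 -0.016  0.16 ]
s1 0.17 91 [-0.022 -0.015  0.17 ] [0.027 0.053 0.18 ] mid 27 [ 0.021 -0.015  0.17 ]
s1 0.18 85 [-0.032 -0.013  0.18 ] [0.039 0.055 0.19 ] mid 22 [-0.011 -0.013  0.182]
s1 0.19 191 [-0.035 -0.017  0.19 ] [0.04  0.053 0.2  ] mid 41 [ 0.03  -0.017  0.19 ]
```

View pics/s1d.png

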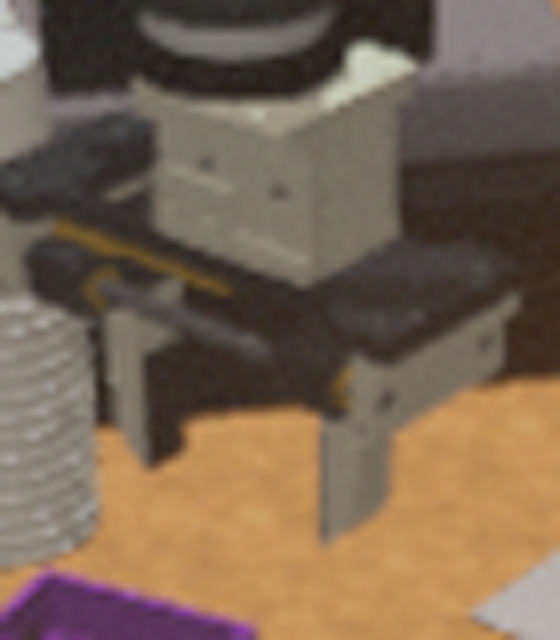

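The stated tip-to-body distance (66 mm) matches what I see, so the reported TCP z appears to read about 27 mm too low. I'll continue down by sight and touch.

jog_arm:
  series:
    - [0.75, [0, 0, 0.004], [0, 0, 0]]
    - [0.75, [0, 0, 0.008], [0, 0, 0]]
    - [0.75, [0, 0, 0.011], [0, 0, 0]]
    - [0.75, [0, 0, 0.013], [0, 0, 0]]
    - [0.75, [0, 0, 0.013], [0, 0, 0]]

```text
time: 5.65
tool_pos: [0.4642, -0.2688, -0.0197]
tool_rot: [-3.141, 0.001, 0.281]
contact_force: [0.5, 0.6, 0.1]
opening: 0.0806
```

```bash
python3 - <<'E'
from meas import *
snap('scene','s5');crop('s5',250,90,350,190,6,'s5c')
E
```

```text
(no output)
```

View pics/s5c.png

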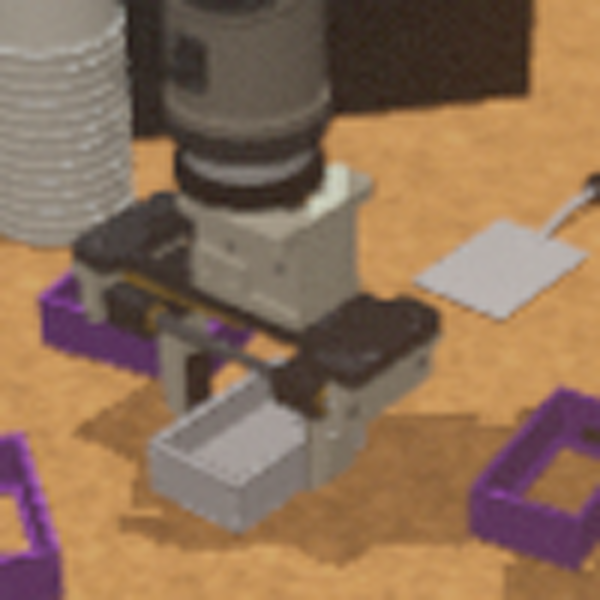

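The fingers now straddle the frame, with the right tip at crop (318,490) close to the counter. Closing.

jog_arm:
  series:
    - [0.45, [0, 0, 0], [0, 0, 0]]
    - [0.35, [0, 0, 0], [0, 0, 0]]
    - [0.25, [0, 0, 0], [0, 0, 0]]
    - [-0.2, [0, 0, 0], [0, 0, 0]]
    - [-1, [0, 0, 0], [0, 0, 0]]
    - [-1, [0, 0, 0], [0, 0, 0]]
    - [-1, [0, 0, 0], [0, 0, 0]]
    - [-1, [0, 0, 0], [0, 0, 0]]
  squeeze: 45

```text
time: 6.37
tool_pos: [0.4645, -0.2689, -0.0189]
tool_rot: [-3.141, -0.0, 0.281]
contact_force: [-0.2, 1.3, 2.6]
opening: 0.0616
```

jog_arm:
  series:
    - [-1, [0, 0, -0.01], [0, 0, 0]]
    - [-1, [0, 0, -0.025], [0, 0, 0]]
    - [-1, [0, 0, -0.045], [0, 0, 0]]
    - [-1, [0, 0, -0.065], [0, 0, 0]]
    - [-1, [0, 0, -0.085], [0, 0, 0]]
    - [-1, [0, 0, -0.1], [0, 0, 0]]
    - [-1, [0, 0, -0.11], [0, 0, 0]]
    - [-1, [0, 0, -0.11], [0, 0, 0]]

```text
time: 7.03
tool_pos: [0.4653, -0.2698, 0.093]
tool_rot: [3.139, -0.002, 0.281]
contact_force: [0.5, 0.0, -4.9]
opening: 0.0614
```

```bash
python3 - <<'E'
from meas import *
snap('scene','s6');crop('s6',230,60,360,190,6,'s6c')
go(.513,.0,.10,.33)
E
```

```text
t 7.08 tcp [ 0.4647 -0.2693  0.0916] rot [ 3.1403e+00 -8.0000e-04  2.8080e-01] F [-0.4  1.  -4.6] op 0.0616
shift [ 0.121  -0.2454 -0.0086] turn [ 0.0013 -0.0008 -0.0492]
```

View pics/s6c.png

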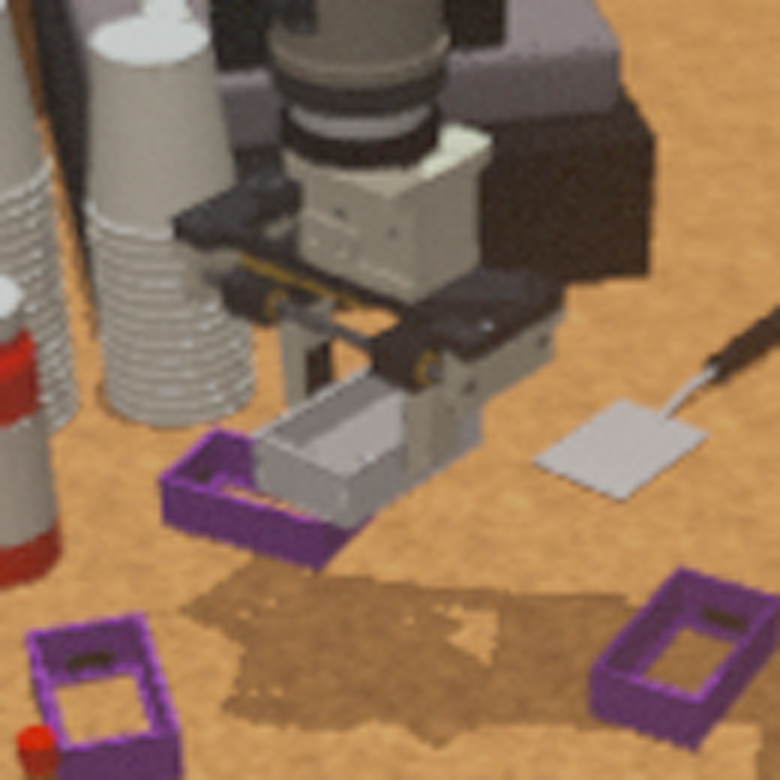

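jog_arm:
  series:
    - [-1, [0.01, -0.02, -0.005], [0, 0, -0.003]]
    - [-1, [0.02, -0.045, -0.005], [0, 0, -0.007]]
    - [-1, [0.035, -0.075, -0.005], [0, 0, -0.012]]
    - [-1, [0.05, -0.105, -0.005], [0, 0, -0.02]]
    - [-1, [0.07, -0.135, -0.005], [0, 0, -0.03]]
    - [-1, [0.085, -0.165, -0.005], [0, 0, -0.035]]
    - [-1, [0.1, -0.195, -0.005], [0, 0, -0.04]]
    - [-1, [0.11, -0.22, -0.005], [0, 0, -0.045]]
    - [-1, [0.118, -0.238, -0.005], [0, 0, -0.049]]
    - [-1, [0.122, -0.247, -0.005], [0, 0, -0.049]]
    - [-1, [0.122, -0.247, -0.005], [0, 0, -0.049]]
    - [-1, [0.122, -0.247, -0.005], [0, 0, -0.049]]

```text
time: 8.08
tool_pos: [0.5127, 0.002, 0.0951]
tool_rot: [-3.141, 0.002, 0.331]
contact_force: [0.7, -0.2, -4.4]
opening: 0.0617
```

```bash
python3 - <<'E'
from meas import *
snap('scene','s7');crop('s7',270,80,400,250,4.5,'s7c')
snap('top','t7');crop('t7',270,150,370,250,6,'t7c')
go(.513,.0,.06,.33)
E
```

```text
t 8.18 tcp [0.5129 0.0011 0.0954] rot [-3.1415e+00  1.0000e-03  3.2890e-01] F [ 0.   0.3 -3.7] op 0.0619
shift [-0.0003  0.0011  0.0354] turn [-0.0001  0.001  -0.0011]
```

View pics/s7c.png

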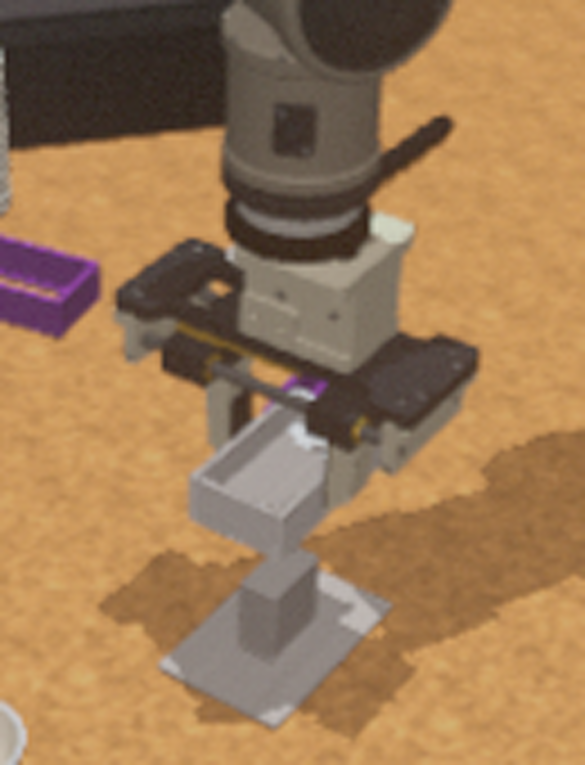

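View pics/t7c.png

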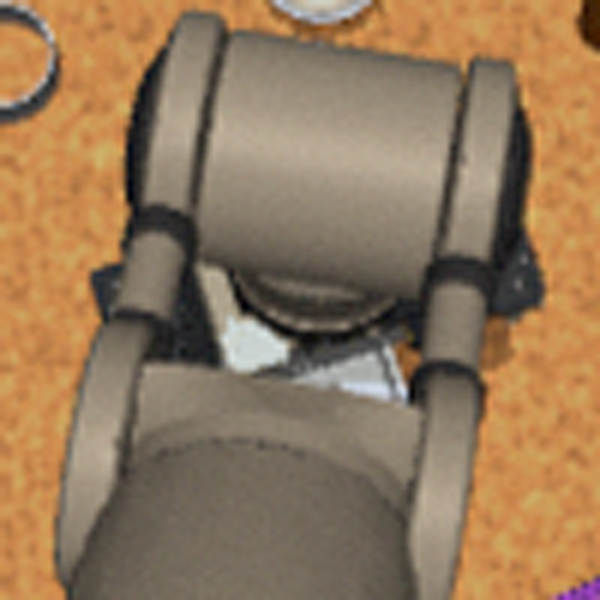

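```bash
python3 - <<'E'
from meas import *
crop('s7',305,165,355,215,14,'s7d');crop('s7',300,195,360,245,12,'s7e')
E
```

```text
(no output)
```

View pics/s7d.png

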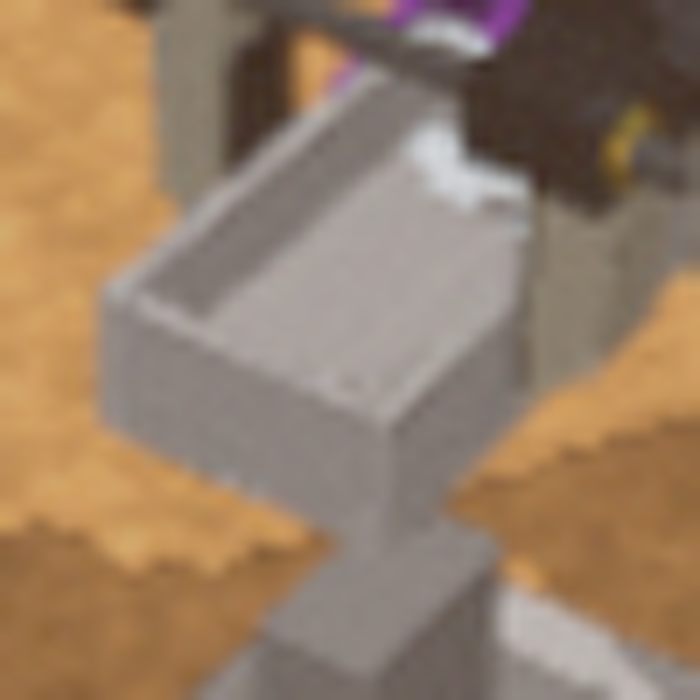

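View pics/s7e.png

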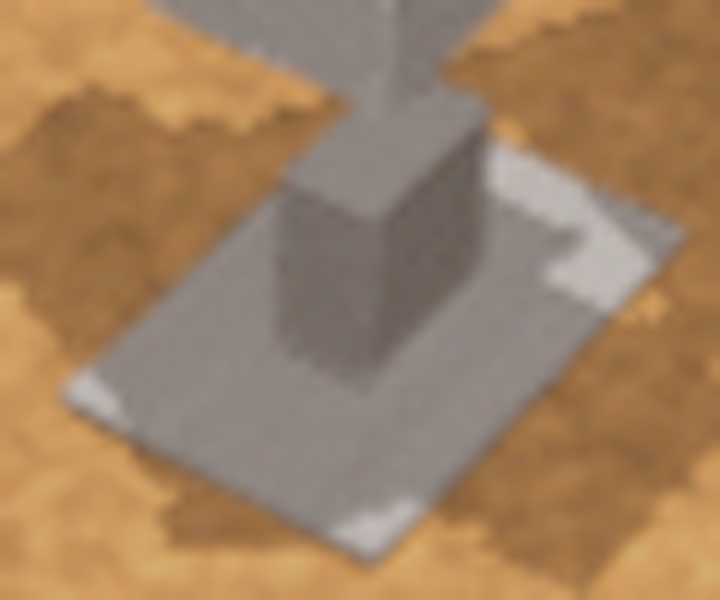

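```bash
python3 - <<'E'
from meas import *
from scipy.optimize import least_squares
c=load('s7')
def pt(p,s,o): return (np.array(p)+.5)/s-.5+np.array(o)
def corners(h,w,z): return {'L':(h,w,z),'x':0}
def fit(px,loc,x0,fixyaw=None):
    def f(q):
        a=q[2] if fixyaw is None else fixyaw
        R=Rn.from_euler('z',a).as_matrix()
        return np.concatenate([w2px(c,R@np.array(l)+[q[0],q[1],0])-p for l,p in zip(loc,px)])
    r=least_squares(f,x0); return r.x,r.fun
# camera at +x,+y side: front corner = (+x end?), 
R=Rn.from_euler('z',.33)
for n,l in dict(pp=(.052,.031,.1467),pm=(.052,-.031,.1467),mp=(-.052,.031,.1467),mm=(-.052,-.031,.1467)).items():
    print(n,((w2px(c,R.apply(l)+[.513,.001,0])-[305,165]+.5)*14-.5).round())
P=[pt((103,293),14,(305,165)),pt((392,425),14,(305,165)),pt((103,410),14,(305,165))]
for zo in(0,):
    q,f=fit(P,[(.052,-.031,.1467),(.052,.031,.1467),(.052,-.031,.1147)],[.513,0,.33]); print('mould',q,f.round(2))
    q,f=fit(P[:2],[(.052,-.031,.1467),(.052,.031,.1467)],[.513,0],.329); print('mould fix',q,f.round(2))
F=[pt(p,12,(300,195)) for p in((68,395),(370,562),(683,235))]
q,f=fit(F,[(.065,-.043,.006),(.065,.043,.006),(-.065,.043,.006)],[.513,0,.33]); print('foot',q,np.degrees(q[2]),f.round(2))
F=[pt(p,12,(300,195)) for p in((285,178),(378,220),(487,110))]
q,f=fit(F,[(.024,-.013,.058),(.024,.013,.058),(-.024,.013,.058)],[.513,0,.33]); print('post',q,f.round(2))
E
```

```text
pp [381. 415.]
pm [ 91. 281.]
mp [701. 122.]
mm [420.   3.]
mould [0.51173407 0.00439219 0.30446889] [ 0.11 -0.67 -0.18 -0.21  0.08  0.89]
mould fix [0.51304753 0.00459695] [-0.05 -0.09  0.05  0.08]
foot [0.51617831 0.004326   0.33239992] 19.045112809913444 [-0.96  0.11  0.39 -0.07  0.58 -0.14]
post [0.51603499 0.00398496 0.3743711 ] [-0.56  0.13  0.1   0.35  0.47 -0.53]
```

```bash
python3 - <<'E'
from meas import *
go(.515,.001,.045,.333)
E
```

```text
t 8.18 tcp [0.5129 0.0011 0.0954] rot [-3.1415e+00  1.0000e-03  3.2890e-01] F [ 0.   0.3 -3.7] op 0.0619
shift [0.002  0.0008 0.0504] turn [-0.0001  0.001  -0.0041]
```

jog_arm:
  series:
    - [-1, [0.002, 0.001, 0.005], [0, 0, -0.004]]
    - [-1, [0.002, 0.001, 0.015], [0, 0, -0.004]]
    - [-1, [0.002, 0.001, 0.025], [0, 0, -0.004]]
    - [-1, [0.002, 0.001, 0.035], [0, 0, -0.004]]
    - [-1, [0.002, 0.001, 0.043], [0, 0, -0.004]]
    - [-1, [0.002, 0.001, 0.049], [0, 0, -0.004]]
    - [-1, [0.002, 0.001, 0.05], [0, 0, -0.004]]
    - [-1, [0.002, 0.001, 0.05], [0, 0, -0.004]]

```text
time: 8.85
tool_pos: [0.5152, 0.0018, 0.0454]
tool_rot: [-3.141, 0.001, 0.334]
contact_force: [0.1, 0.7, -4.8]
opening: 0.0618
```

```bash
python3 - <<'E'
from meas import *
go(.515,.001,.030,.333)
snap('scene','s8');crop('s8',295,145,365,245,8,'s8c')
E
```

```text
t 8.85 tcp [0.5152 0.0018 0.0454] rot [-3.141e+00  9.000e-04  3.339e-01] F [ 0.1  0.7 -4.8] op 0.0618
shift [-0.0005  0.0007  0.0154] turn [-0.0006  0.0009  0.0009]
```

View pics/s8c.png

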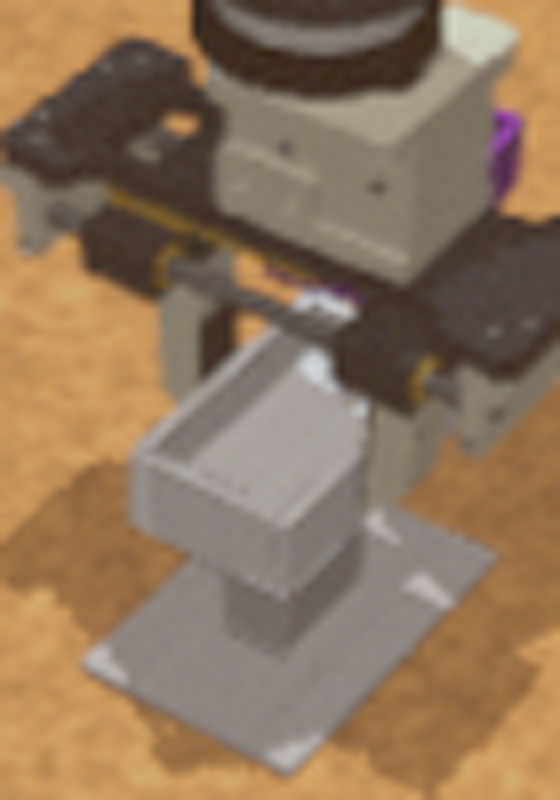

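jog_arm:
  series:
    - [-1, [0, 0.001, 0.003], [0, 0, 0]]
    - [-1, [0, 0.001, 0.006], [0, 0, 0]]
    - [-1, [0, 0.001, 0.009], [0, 0, 0]]
    - [-1, [0, 0.001, 0.011], [0, 0, 0]]
    - [-1, [0, 0.001, 0.013], [0, 0, 0]]
    - [-1, [0, 0.001, 0.015], [0, 0, 0]]

```text
time: 9.4
tool_pos: [0.5163, 0.0008, 0.0314]
tool_rot: [3.141, -0.001, 0.334]
contact_force: [-0.5, -0.3, 0.7]
opening: 0.0619
```

jog_arm:
  series:
    - [-1, [0, 0, 0.002], [0, 0, 0]]
    - [-1, [0, 0, 0.004], [0, 0, 0]]
    - [-1, [0, 0, 0.006], [0, 0, 0]]
    - [-1, [0, 0, 0.008], [0, 0, 0]]

```text
time: 9.73
tool_pos: [0.5159, 0.0008, 0.0228]
tool_rot: [3.142, -0.0, 0.334]
contact_force: [0.4, -0.2, -3.6]
opening: 0.0617
```

The push passed the grips at about 5 N. Continuing down.

jog_arm:
  series:
    - [-1, [0, 0, 0.003], [0, 0, 0]]
    - [-1, [0, 0, 0.006], [0, 0, 0]]
    - [-1, [0, 0, 0.009], [0, 0, 0]]
    - [-1, [0, 0, 0.012], [0, 0, 0]]
    - [-1, [0, 0, 0.015], [0, 0, 0]]
    - [-1, [0, 0, 0.018], [0, 0, 0]]
    - [-1, [0, 0, 0.021], [0, 0, 0]]
    - [-1, [0, 0, 0.024], [0, 0, 0]]
    - [-1, [0, 0, 0.027], [0, 0, 0]]
    - [-1, [0, 0, 0.029], [0, 0, 0]]
    - [-1, [0, 0, 0.03], [0, 0, 0]]

```text
time: 10.65
tool_pos: [0.5157, 0.0009, -0.0074]
tool_rot: [-3.141, 0.0, 0.334]
contact_force: [0.0, -0.0, -3.6]
opening: 0.0615
```

```bash
python3 - <<'E'
from meas import *
go(.515,.001,-.013,.333)
snap('scene','s9');crop('s9',295,145,365,245,8,'s9c')
E
```

```text
t 10.65 tcp [ 0.5157  0.0009 -0.0074] rot [-3.1413e+00  3.0000e-04  3.3380e-01] F [ 0.  -0.  -3.6] op 0.0615
shift [-0.0006 -0.0003  0.0056] turn [-0.0003  0.0003  0.0008]
```

View pics/s9c.png

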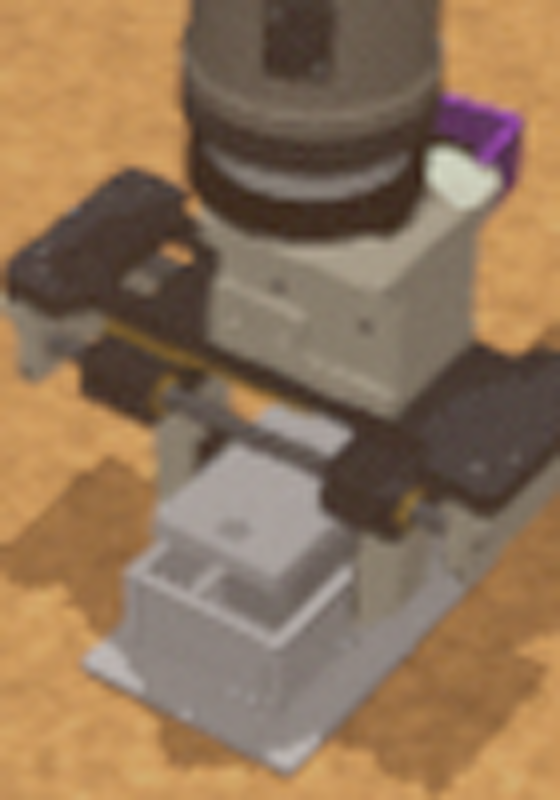

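The base is up on the post, above the rim. A few millimetres remain, so I'll feel for the foot.

jog_arm:
  series:
    - [-1, [0, 0, 0.001], [0, 0, 0]]
    - [-1, [0, 0, 0.002], [0, 0, 0]]
    - [-1, [0, 0, 0.003], [0, 0, 0]]
    - [-1, [0, 0, 0.004], [0, 0, 0]]
    - [-1, [0, 0, 0.0045], [0, 0, 0]]
    - [-1, [0, 0, 0.005], [0, 0, 0]]

```text
time: 11.2
tool_pos: [0.5158, 0.0009, -0.0121]
tool_rot: [-3.142, -0.0, 0.334]
contact_force: [-0.2, -0.2, -2.8]
opening: 0.0616
```

jog_arm:
  series:
    - [-1, [0, 0, 0.0005], [0, 0, 0]]
    - [-1, [0, 0, 0.001], [0, 0, 0]]
    - [-1, [0, 0, 0.001], [0, 0, 0]]

```text
time: 11.45
tool_pos: [0.5159, 0.0008, -0.0129]
tool_rot: [3.142, -0.0, 0.334]
contact_force: [0.8, 0.4, -0.9]
opening: 0.0619
```

jog_arm:
  series:
    - [-1, [0, 0, 0.0005], [0, 0, 0]]
    - [-1, [0, 0, 0.0005], [0, 0, 0]]

```text
time: 11.62
tool_pos: [0.5159, 0.0008, -0.0129]
tool_rot: [3.142, -0.0, 0.334]
contact_force: [-1.3, -0.1, 4.4]
opening: 0.0615
```

The frame is on the foot with about 8 N. Releasing gently.

jog_arm:
  series:
    - [0.37, [0, 0, 0], [0, 0, 0]]
    - [0.42, [0, 0, 0], [0, 0, 0]]
    - [0.5, [0, 0, 0], [0, 0, 0]]
    - [0.65, [0, 0, 0], [0, 0, 0]]
    - [0.65, [0, 0, 0], [0, 0, 0]]
    - [0.65, [0, 0, 0], [0, 0, 0]]

```text
time: 12.12
tool_pos: [0.5159, 0.0008, -0.0136]
tool_rot: [-3.142, -0.0, 0.334]
contact_force: [0.1, -0.2, -0.3]
opening: 0.0757
```

jog_arm:
  series:
    - [0.65, [0, 0, -0.01], [0, 0, 0]]
    - [0.65, [0, 0, -0.03], [0, 0, 0]]
    - [0.65, [0, 0, -0.06], [0, 0, 0]]
    - [0.65, [0, 0, -0.09], [0, 0, 0]]
    - [0.65, [0, 0, -0.12], [0, 0, 0]]
    - [0.65, [0, 0, -0.12], [0, 0, 0]]

```text
time: 12.62
tool_pos: [0.5194, 0.0004, 0.1129]
tool_rot: [3.137, -0.01, 0.334]
contact_force: [1.0, 0.1, 0.5]
opening: 0.076
```

```bash
python3 - <<'E'
from meas import *
s=status.observe(); print(s['contact_force'],s['opening'],s['tool_pos'])
snap('scene','s10');crop('s10',295,145,365,245,8,'s10c')
snap('top','t10');crop('t10',280,150,360,250,7,'t10c')
E
```

```text
[0.98877429 0.07301642 0.52362825] 0.07597275077582663 [5.19400153e-01 4.11591970e-04 1.12888721e-01]
```

View pics/s10c.png

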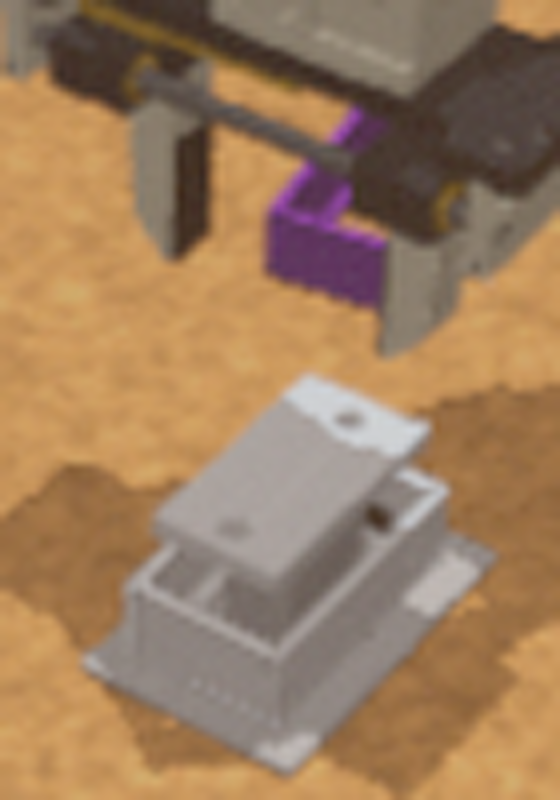

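View pics/t10c.png

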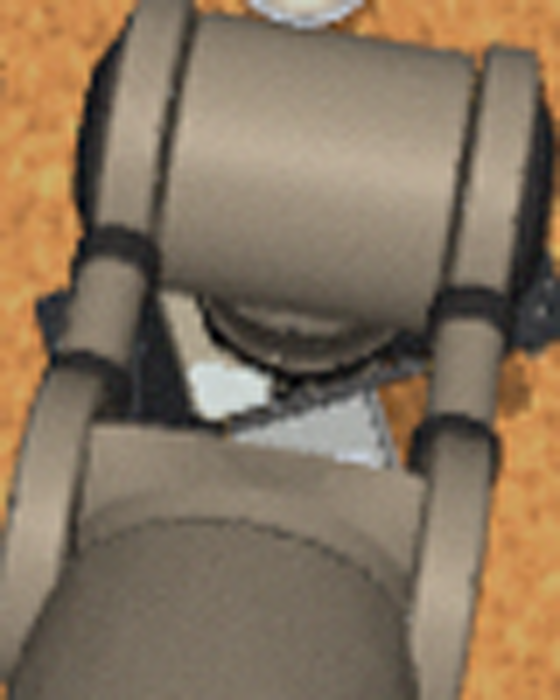

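```bash
cat >> meas.py <<'E'
from scipy.optimize import least_squares
def pt(p,s,o): return (np.array(p)+.5)/s-.5+np.array(o)
def fit(c,px,loc,x0,z=False):
    def f(q):
        R=Rn.from_euler('z',q[2]).as_matrix()
        return np.concatenate([w2px(c,R@np.array(l)+[q[0],q[1],0])-p for l,p in zip(loc,px)])
    r=least_squares(f,x0); return r.x.round(4),r.fun.round(2)
E
python3 - <<'E'
from meas import *
c=load('s10');o=(295,145)
P=[pt(p,8,o) for p in((130,585),(280,655),(450,490))]
print('mould',fit(c,P,[(.052,-.031,.038),(.052,.031,.038),(-.052,.031,.038)],[.515,0,.33]))
P=[pt(p,8,o) for p in((157,520),(266,570),(432,422),(310,373))]
print('base',fit(c,P,[(.0455,-.0245,.066),(.0455,.0245,.066),(-.0455,.0245,.066),(-.0455,-.0245,.066)],[.515,0,.33]))
P=[pt(p,8,o) for p in((235,528),(350,418))]
h=[px2w(c,*p,.066) for p in P];print('holes',(h[0]+h[1])/2,np.linalg.norm(h[0]-h[1]),np.arctan2(*(h[0]-h[1])[[1,0]]))
P=[pt(p,8,o) for p in((82,662),(290,775),(497,552))]
print('foot',fit(c,P,[(.065,-.043,.006),(.065,.043,.006),(-.065,.043,.006)],[.515,0,.33]))
go(.5159,.0008,.08,.334)
E
```

```text
mould (array([0.5157, 0.0014, 0.3386]), array([-0.48, -0.3 ,  0.23,  0.58,  0.25, -0.37]))
base (array([5.156e-01, 2.000e-04, 3.203e-01]), array([-0.76, -0.92,  1.  ,  0.53, -0.25,  0.61, -0.02, -0.25]))
holes [0.51613663 0.00155276 0.066     ] 0.06822232133508638 0.338638145443287
foot (array([0.5157, 0.0038, 0.34  ]), array([-0.45,  0.21,  0.2 , -0.33,  0.26,  0.11]))
t 12.72 tcp [0.5166 0.0007 0.1082] rot [ 3.14   -0.0032  0.3339] F [-0.3 -0.4 -1.5] op 0.0759
shift [-0.0007 -0.0003  0.0282] turn [ 0.0015 -0.0032 -0.0001]
```

jog_arm:
  series:
    - [0.65, [-0.001, 0, 0.02], [0, 0, 0]]
    - [0.65, [-0.001, 0, 0.04], [0, 0, 0]]
    - [0.65, [-0.001, 0, 0.055], [0, 0, 0]]
    - [0.65, [-0.001, 0, 0.07], [0, 0, 0]]
    - [0.65, [-0.001, 0, 0.08], [0, 0, 0]]
    - [0.65, [-0.001, 0, 0.085], [0, 0, 0]]
    - [0.65, [-0.001, 0, 0.088], [0, 0, 0]]
    - [0.65, [-0.001, 0, 0.088], [0, 0, 0]]
    - [0.65, [-0.001, 0, 0.088], [0, 0, 0]]

```text
time: 13.47
tool_pos: [0.5151, 0.0005, 0.0188]
tool_rot: [3.141, -0.001, 0.334]
contact_force: [0.4, -0.4, 0.4]
opening: 0.0758
```

```bash
python3 - <<'E'
from meas import *
go(.5159,.0008,.02,.334)
snap('scene','s11');crop('s11',295,145,365,245,8,'s11c')
E
```

```text
t 13.47 tcp [5.151e-01 5.000e-04 1.880e-02] rot [ 3.1414e+00 -5.0000e-04  3.3380e-01] F [ 0.4 -0.4  0.4] op 0.0758
shift [ 0.0008 -0.     -0.0012] turn [ 0.0001 -0.0005 -0.0002]
```

View pics/s11c.png

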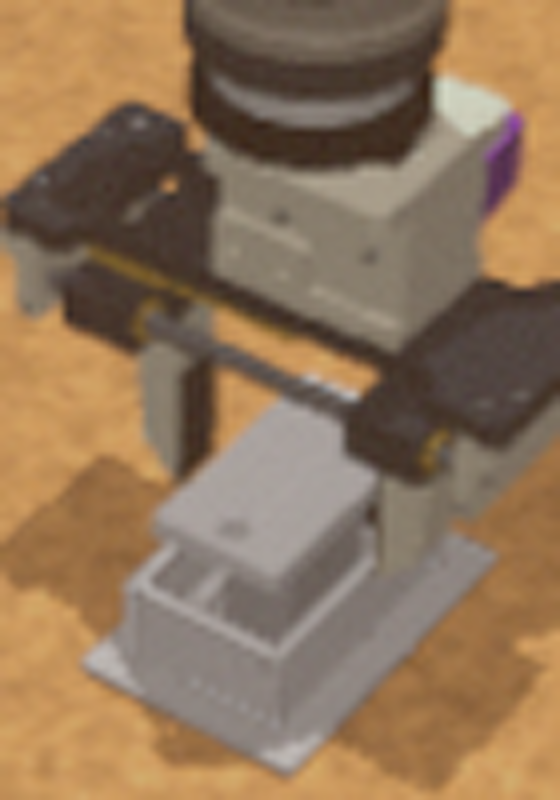

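```bash
python3 - <<'E'
from meas import *
c=load('s11');R=Rn.from_euler('z',.334)
for dz in(.02,.024,.028,.032):
  for y in (.038,-.038):
    print(dz,y,[((w2px(c,R.apply([x,y,dz])+[.5151+.0006,.0005+.003,.0188])-[295,145]+.5)*8-.5).round() for x in(.0095,-.0095)])
tag='s11'
W=cloud(c);L=Rn.from_euler('z',-.334).apply((W-[.5151,.0005,.0188]).reshape(-1,3)).reshape(W.shape)
m=(np.abs(L[...,0])<.018)&(L[...,1]>.036)&(L[...,1]<.075)&(L[...,2]<.06)&(L[...,2]>.005)
print(np.sort(L[m][:,2])[:12].round(4))
E
```

```text
0.02 0.038 [array([375., 597.]), array([406., 566.])]
0.02 -0.038 [array([187., 506.]), array([219., 477.])]
0.024 0.038 [array([376., 588.]), array([407., 557.])]
0.024 -0.038 [array([187., 497.]), array([219., 468.])]
0.028 0.038 [array([376., 579.]), array([408., 548.])]
0.028 -0.038 [array([187., 489.]), array([219., 459.])]
0.032 0.038 [array([377., 570.]), array([408., 539.])]
0.032 -0.038 [array([187., 480.]), array([220., 450.])]
[0.0311 0.0329 0.0342 0.0345 0.0368 0.0368 0.0368 0.0373 0.0383 0.0402
 0.0405 0.0411]
```

The tips sit about 10 mm above the frame's rim and 10 mm below the base's underside. Closing on the base.

jog_arm:
  series:
    - [0.3, [0, 0, 0], [0, 0, 0]]
    - [0.2, [0, 0, 0], [0, 0, 0]]
    - [0.1, [0, 0, 0], [0, 0, 0]]
    - [0.06, [0, 0, 0], [0, 0, 0]]
    - [0.0, [0, 0, 0], [0, 0, 0]]
    - [-0.5, [0, 0, 0], [0, 0, 0]]
    - [-1, [0, 0, 0], [0, 0, 0]]
    - [-1, [0, 0, 0], [0, 0, 0]]
    - [-1, [0, 0, 0], [0, 0, 0]]
  squeeze: 25

```text
time: 14.27
tool_pos: [0.515, 0.0005, 0.0186]
tool_rot: [3.142, -0.0, 0.334]
contact_force: [0.2, -0.2, 3.0]
opening: 0.0483
```

jog_arm:
  series:
    - [-1, [0, 0, -0.004], [0, 0, 0]]
    - [-1, [0, 0, -0.01], [0, 0, 0]]
    - [-1, [0, 0, -0.02], [0, 0, 0]]
    - [-1, [0, 0, -0.035], [0, 0, 0]]
    - [-1, [0, 0, -0.055], [0, 0, 0]]
    - [-1, [0, 0, -0.075], [0, 0, 0]]
    - [-1, [0, 0, -0.085], [0, 0, 0]]
    - [-1, [0, 0, -0.09], [0, 0, 0]]
    - [-1, [0, 0, -0.09], [0, 0, 0]]

```text
time: 15.02
tool_pos: [0.5154, 0.0004, 0.1096]
tool_rot: [3.141, -0.002, 0.334]
contact_force: [0.3, 0.1, -2.6]
opening: 0.0488
```

```bash
python3 - <<'E'
from meas import *
go(.4225,.243,.11,.436)
snap('scene','s12');crop('s12',285,95,375,245,6,'s12c')
E
```

```text
t 15.02 tcp [5.154e-01 4.000e-04 1.096e-01] rot [ 3.1406e+00 -2.0000e-03  3.3390e-01] F [ 0.3  0.1 -2.6] op 0.0488
shift [-0.0083 -0.2596 -0.0007] turn [ 0.0011 -0.0019 -0.1021]
```

View pics/s12c.png

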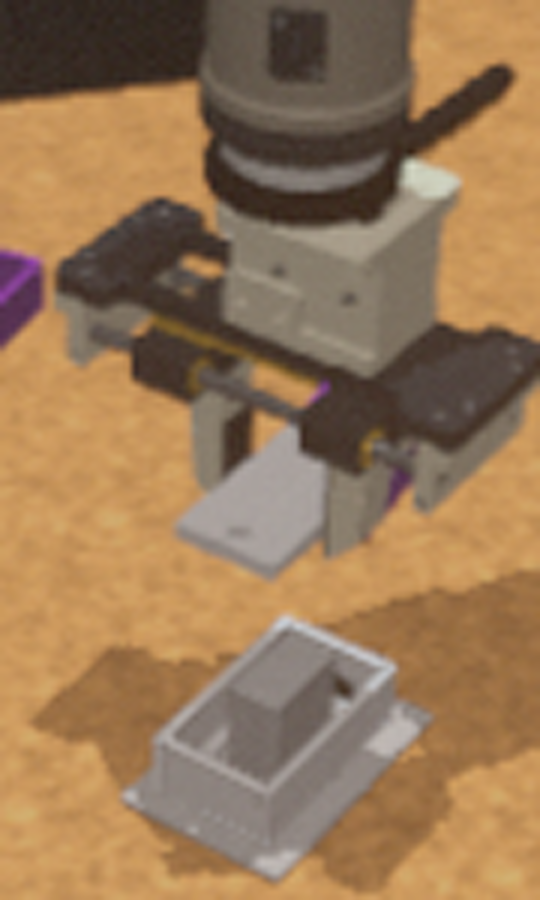

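jog_arm:
  series:
    - [-1, [-0.001, -0.015, 0], [0, 0, -0.005]]
    - [-1, [-0.002, -0.04, 0], [0, 0, -0.015]]
    - [-1, [-0.003, -0.065, 0], [0, 0, -0.025]]
    - [-1, [-0.004, -0.095, 0], [0, 0, -0.035]]
    - [-1, [-0.005, -0.125, 0], [0, 0, -0.045]]
    - [-1, [-0.006, -0.155, 0.005], [0, 0, -0.06]]
    - [-1, [-0.007, -0.185, 0.01], [0, 0, -0.07]]
    - [-1, [-0.008, -0.215, 0.015], [0, 0, -0.085]]
    - [-1, [-0.008, -0.24, 0.02], [0, 0, -0.095]]
    - [-1, [-0.008, -0.255, 0.025], [0, 0, -0.102]]
    - [-1, [-0.008, -0.26, 0.025], [0, 0, -0.102]]
    - [-1, [-0.008, -0.26, 0.025], [0, 0, -0.102]]

```text
time: 16.07
tool_pos: [0.421, 0.244, 0.0824]
tool_rot: [-3.141, 0.002, 0.438]
contact_force: [0.5, 0.4, -2.1]
opening: 0.0483
```

```bash
python3 - <<'E'
from meas import *
go(.4225,.243,.085,.436)
snap('scene','s13');crop('s13',370,150,470,300,5,'s13c')
snap('top','t13');crop('t13',200,180,300,290,6,'t13c')
E
```

```text
t 16.07 tcp [0.421  0.244  0.0824] rot [-3.1414e+00  2.5000e-03  4.3760e-01] F [ 0.5  0.4 -2.1] op 0.0483
shift [ 0.001   0.0016 -0.0026] turn [-0.0002  0.0025  0.0016]
```

View pics/s13c.png

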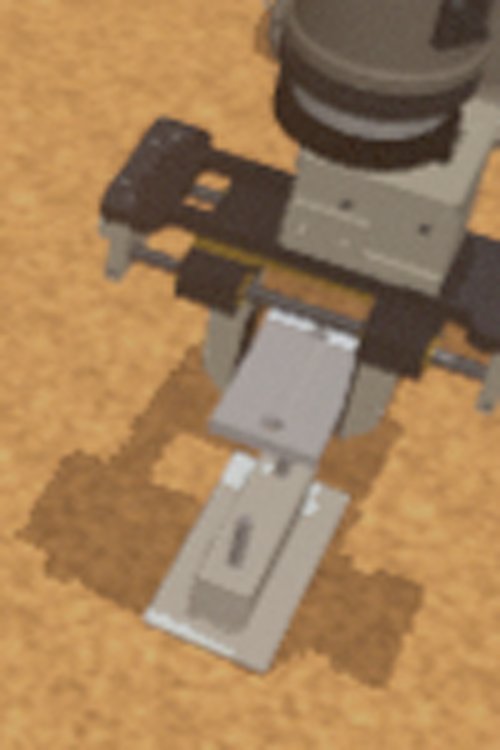

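View pics/t13c.png

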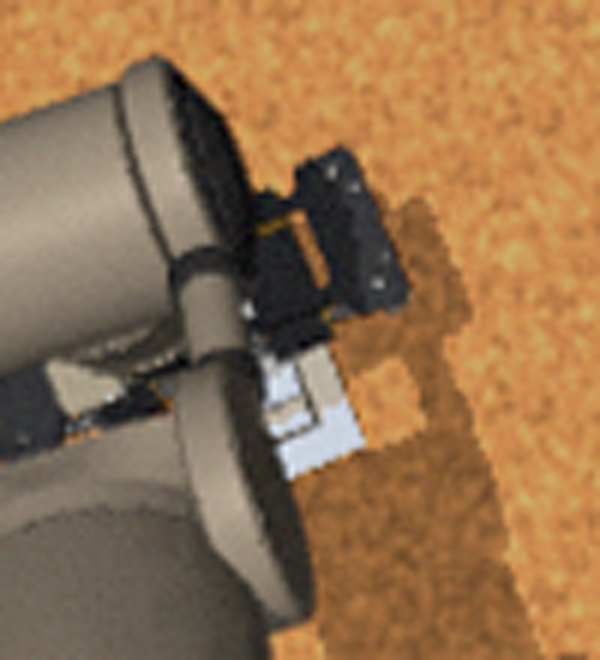

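```bash
python3 - <<'E'
from meas import *
crop('scene0',395,230,445,285,13,'r_s');crop('top0',220,210,272,268,12,'r_t')
E
```

```text
(no output)
```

View pics/r_s.png

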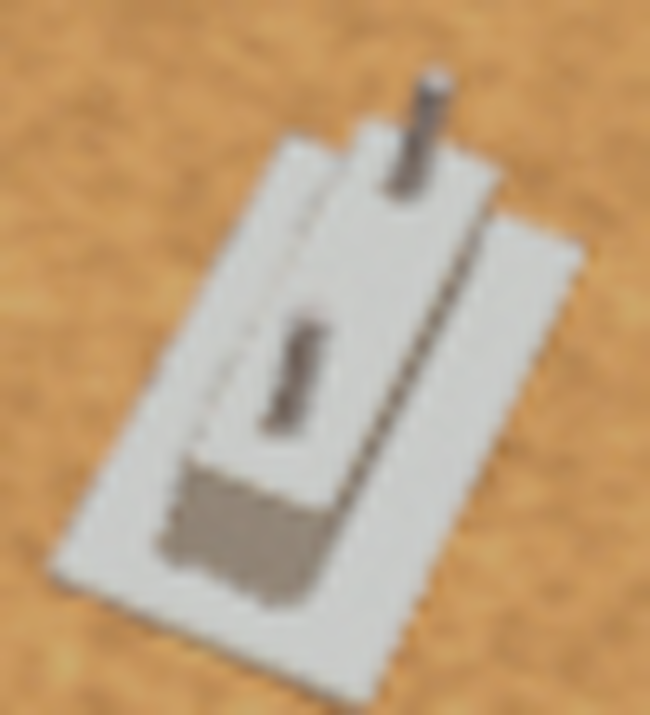

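View pics/r_t.png

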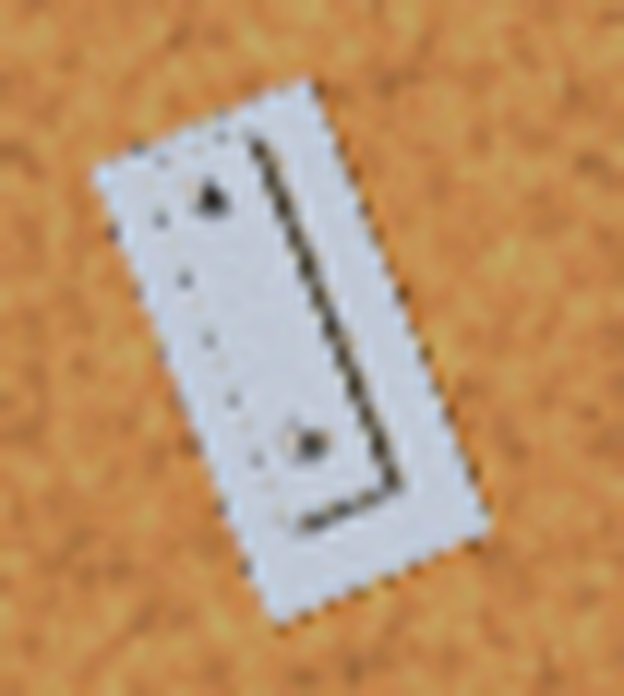

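jog_arm:
  series:
    - [-1, [0.001, 0.001, 0.01], [0, 0.0025, 0]]
    - [-1, [0.001, 0.001, 0.02], [0, 0.0025, 0]]
    - [-1, [0.001, 0.001, 0.03], [0, 0.0025, 0]]
    - [-1, [0.001, 0.001, 0.037], [0, 0.0025, 0]]
    - [-1, [0.001, 0.001, 0.043], [0, 0.0025, 0]]
    - [-1, [0.001, 0.001, 0.046], [0, 0.0025, 0]]
    - [-1, [0.001, 0.001, 0.046], [0, 0.0025, 0]]
    - [-1, [0.001, 0.001, 0.046], [0, 0.0025, 0]]

```text
time: 16.83
tool_pos: [0.4237, 0.2429, 0.0376]
tool_rot: [3.142, -0.003, 0.435]
contact_force: [-0.8, 0.3, -2.3]
opening: 0.0487
```

```bash
python3 - <<'E'
from meas import *
go(.4225,.243,.034,.436)
snap('scene','s14');crop('s14',385,215,450,285,11,'s14c')
snap('top','t14');crop('t14',200,180,300,290,6,'t14c')
E
```

```text
t 16.83 tcp [0.4237 0.2429 0.0376] rot [ 3.1416e+00 -2.8000e-03  4.3540e-01] F [-0.8  0.3 -2.3] op 0.0487
shift [-0.0011 -0.0006  0.0036] turn [ 0.     -0.0028 -0.0006]
```

View pics/s14c.png

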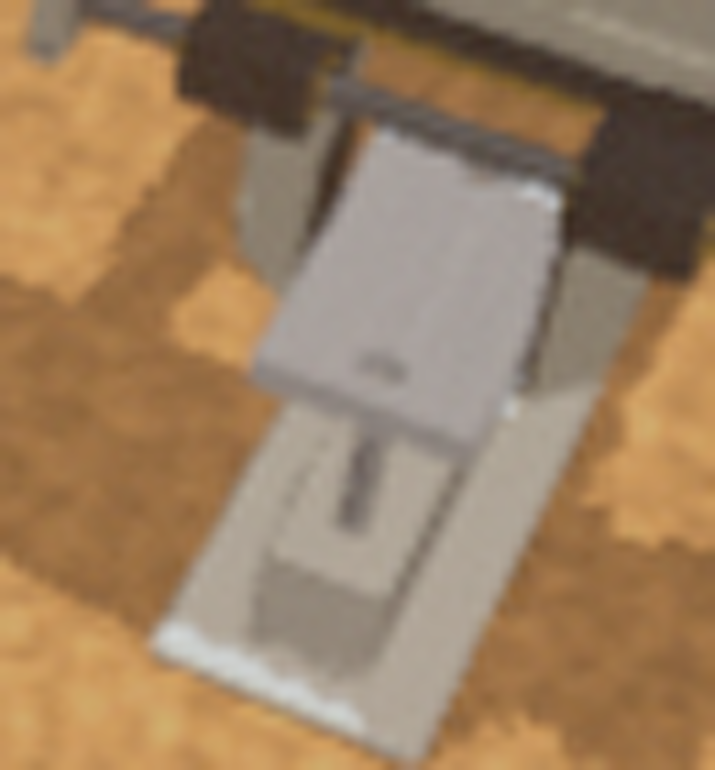

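```bash
python3 - <<'E'
from meas import *
c=load('scene0'); o=(395,230)
A=px2w(c,*pt((436,80),13,o),.0655);B=px2w(c,*pt((313,325),13,o),.0655)
A0=px2w(c,*pt((403,188),13,o),.036);B0=px2w(c,*pt((282,424),13,o),.036)
for n,a,b in(('tip',A,B),('foot',A0,B0)): print('pins',n,((a+b)/2).round(4),np.linalg.norm(a-b).round(4),np.arctan2(*(b-a)[[1,0]]).round(3))
P=[pt(p,13,o) for p in((190,460),(335,512),(500,172),(365,120))]
print('bar',fit(c,P,[(.05,-.014,.036),(.05,.014,.036),(-.05,.014,.036),(-.05,-.014,.036)],[.42,.24,.43]))
P=[pt(p,13,o) for p in((50,568),(365,705),(585,250),(288,133))]
print('foot',fit(c,P,[(.065,-.031,.006),(.065,.031,.006),(-.065,.031,.006),(-.065,-.031,.006)],[.42,.24,.43]))
d=load('top0'); o=(220,210)
A=px2w(d,*pt((210,200),12,o),.06);B=px2w(d,*pt((307,443),12,o),.06)
print('top pins approx',((A+B)/2).round(4),np.arctan2(*(A-B)[[1,0]]).round(3),np.linalg.norm(A-B))
P=[pt(p,12,o) for p in((490,530),(280,625),(93,170),(308,80))]
print('topfoot',fit(d,P,[(-.065,-.031,.006),(-.065,.031,.006),(.065,.031,.006),(.065,-.031,.006)],[.42,.24,.43]))
c=load('s14');o=(385,215);z=.0848
h1=px2w(c,*pt((383,366),11,o),z);h2=px2w(c,*pt((482,178),11,o),z)
print('holes',((h1+h2)/2).round(4),np.linalg.norm(h1-h2).round(4),np.arctan2(*(h1-h2)[[1,0]]).round(3),h1)
P=[pt(p,11,o) for p in((256,363),(470,445),(560,205),(385,135))]
print('base',fit(c,P,[(.0455,-.0245,z),(.0455,.0245,z),(-.0455,.0245,z),(-.0455,-.0245,z)],[.42,.24,.43]))
E
```

```text
pins tip [0.4246 0.2461 0.0655] 0.0706 0.447
pins foot [0.4243 0.2449 0.036 ] 0.0684 0.439
bar (array([0.4245, 0.2467, 0.4467]), array([-0.22,  0.  ,  0.03,  0.54,  0.32, -0.32, -0.11, -0.32]))
foot (array([0.4219, 0.2448, 0.4324]), array([-0.32,  0.11,  0.16,  0.01,  0.23, -0.13, -0.07, -0.03]))
top pins approx [0.4213 0.2394 0.06  ] 0.433 0.06632962640892032
topfoot (array([0.4194, 0.2403, 0.4387]), array([ 0.56, -0.02, -0.47,  0.26, -0.21,  0.06,  0.12, -0.32]))
holes [0.426  0.2445 0.0848] 0.0646 0.437 [0.45526619 0.25812979 0.0848    ]
base (array([0.431, 0.245, 0.472]), array([-1.43,  1.5 , -0.06,  1.64,  2.7 , -1.69, -1.16, -2.05]))
```

```bash
python3 - <<'E'
from meas import *
go(.4238,.2445,.030,.438)
E
```

```text
t 16.93 tcp [0.4238 0.2432 0.0379] rot [ 3.1416 -0.0035  0.4358] F [-0.1  0.4 -2.4] op 0.0487
shift [ 0.0005 -0.0012  0.0079] turn [ 0.     -0.0035 -0.0022]
```

jog_arm:
  series:
    - [-1, [0.0005, -0.0012, 0], [0, -0.003, -0.002]]
    - [-1, [0.0005, -0.0012, 0.003], [0, -0.003, -0.002]]
    - [-1, [0.0005, -0.0012, 0.006], [0, -0.003, -0.002]]
    - [-1, [0.0005, -0.0012, 0.008], [0, -0.003, -0.002]]
    - [-1, [0.0005, -0.0012, 0.008], [0, -0.003, -0.002]]

```text
time: 17.35
tool_pos: [0.423, 0.2442, 0.0289]
tool_rot: [-3.141, 0.002, 0.438]
contact_force: [0.3, -0.1, -1.6]
opening: 0.0486
```

```bash
python3 - <<'E'
from meas import *
go(.4238,.2445,.024,.438)
snap('scene','s15');crop('s15',385,215,450,285,11,'s15c')
E
```

```text
t 17.35 tcp [0.423  0.2442 0.0289] rot [-3.1415e+00  1.5000e-03  4.3800e-01] F [ 0.3 -0.1 -1.6] op 0.0486
shift [0.0008 0.0001 0.0049] turn [-0.0001  0.0015 -0.    ]
```

View pics/s15c.png

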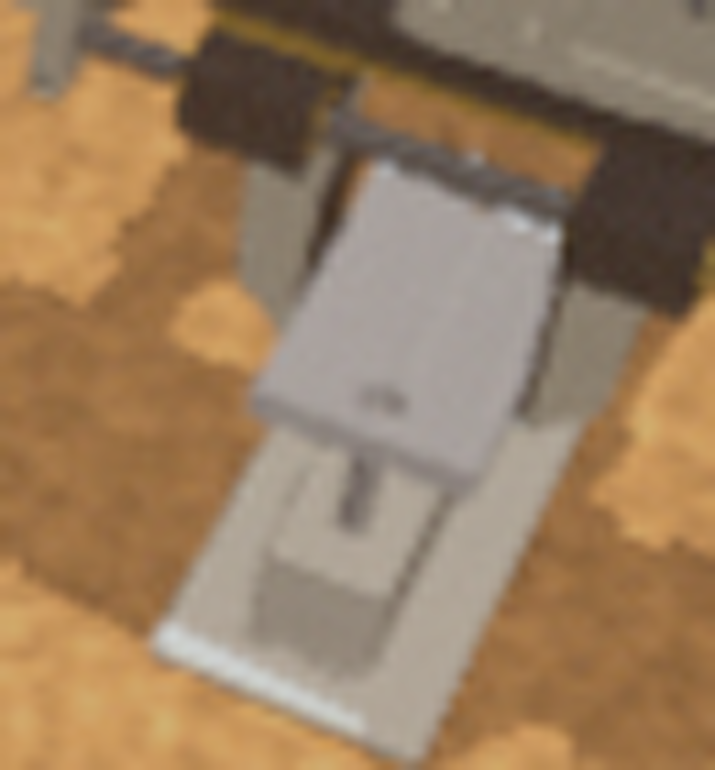

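```bash
python3 - <<'E'
from meas import *
c=load('s15');o=(385,215)
h=px2w(c,*pt((383,399),11,o),.0761);b=px2w(c,*pt((352,524),11,o),.036)
e=load('scene0');B=px2w(e,*pt((313,325),13,(395,230)),.0655);B0=px2w(e,*pt((282,424),13,(395,230)),.036)
print(h,b,B,B0)
R=Rn.from_euler('z',-.438)
for x in(b,B,B0): print('pin-hole in local',R.apply(x-h)[:2].round(4), (x-h)[:2].round(4))
a=w2px(c,B+[0,0,0]);print(((a-o+.5)*11-.5).round())
E
```

```text
[0.45502486 0.25994886 0.0761    ] [0.45469885 0.25987328 0.036     ] [0.45640363 0.26139985 0.0655    ] [0.45525246 0.25938267 0.036     ]
pin-hole in local [-0.0003  0.0001] [-0.0003 -0.0001]
pin-hole in local [0.0019 0.0007] [0.0014 0.0015]
pin-hole in local [-0.     -0.0006] [ 0.0002 -0.0006]
[375. 440.]
```

The hole and the near pin agree to about 1 mm. Lowering by feel.

jog_arm:
  series:
    - [-1, [0.0005, 0, 0.001], [0, 0, 0]]
    - [-1, [0.0005, 0, 0.002], [0, 0, 0]]
    - [-1, [0.0005, 0, 0.003], [0, 0, 0]]
    - [-1, [0.0005, 0, 0.003], [0, 0, 0]]

```text
time: 17.73
tool_pos: [0.4238, 0.2445, 0.0263]
tool_rot: [-3.142, 0.001, 0.438]
contact_force: [0.3, -0.7, -1.7]
opening: 0.0488
```

jog_arm:
  series:
    - [-1, [0, 0, 0.0007], [0, 0, 0]]
    - [-1, [0, 0, 0.0014], [0, 0, 0]]
    - [-1, [0, 0, 0.002], [0, 0, 0]]
    - [-1, [0, 0, 0.002], [0, 0, 0]]

```text
time: 18.07
tool_pos: [0.4238, 0.2446, 0.0244]
tool_rot: [-3.142, 0.001, 0.438]
contact_force: [0.0, -0.1, -1.9]
opening: 0.0483
```

jog_arm:
  series:
    - [-1, [0, 0, 0.0007], [0, 0, 0]]
    - [-1, [0, 0, 0.0014], [0, 0, 0]]
    - [-1, [0, 0, 0.002], [0, 0, 0]]
    - [-1, [0, 0, 0.002], [0, 0, 0]]

```text
time: 18.4
tool_pos: [0.4238, 0.2446, 0.0223]
tool_rot: [-3.142, 0.001, 0.438]
contact_force: [-0.0, -0.7, -2.4]
opening: 0.0486
```

jog_arm:
  series:
    - [-1, [0, 0, 0.001], [0, 0, 0]]
    - [-1, [0, 0, 0.002], [0, 0, 0]]
    - [-1, [0, 0, 0.003], [0, 0, 0]]
    - [-1, [0, 0, 0.004], [0, 0, 0]]
    - [-1, [0, 0, 0.004], [0, 0, 0]]

```text
time: 18.82
tool_pos: [0.4238, 0.2445, 0.0183]
tool_rot: [-3.142, 0.001, 0.438]
contact_force: [0.1, -0.1, -1.3]
opening: 0.0485
```

```bash
python3 - <<'E'
from meas import *
snap('scene','s16');crop('s16',385,215,450,285,11,'s16c')
E
```

View pics/s16c.png

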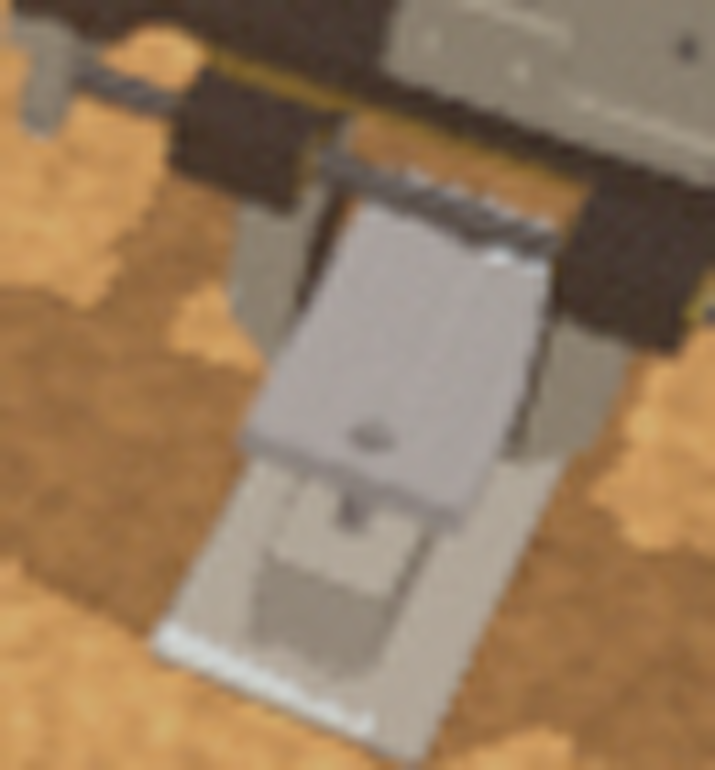

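jog_arm:
  series:
    - [-1, [0, 0, 0.001], [0, 0, 0]]
    - [-1, [0, 0, 0.002], [0, 0, 0]]
    - [-1, [0, 0, 0.003], [0, 0, 0]]
    - [-1, [0, 0, 0.004], [0, 0, 0]]
    - [-1, [0, 0, 0.005], [0, 0, 0]]
    - [-1, [0, 0, 0.006], [0, 0, 0]]

```text
time: 19.37
tool_pos: [0.4239, 0.2446, 0.0124]
tool_rot: [-3.142, 0.0, 0.438]
contact_force: [-1.3, 0.5, -1.8]
opening: 0.0486
```

jog_arm:
  series:
    - [-1, [0, 0, 0.001], [0, 0, 0]]
    - [-1, [0, 0, 0.002], [0, 0, 0]]
    - [-1, [0, 0, 0.003], [0, 0, 0]]
    - [-1, [0, 0, 0.004], [0, 0, 0]]
    - [-1, [0, 0, 0.005], [0, 0, 0]]
    - [-1, [0, 0, 0.006], [0, 0, 0]]

```text
time: 19.87
tool_pos: [0.4239, 0.2446, 0.0064]
tool_rot: [-3.142, 0.0, 0.438]
contact_force: [-0.4, 0.1, -0.5]
opening: 0.0484
```

jog_arm:
  series:
    - [-1, [0, 0, 0.001], [0, 0, 0]]
    - [-1, [0, 0, 0.002], [0, 0, 0]]
    - [-1, [0, 0, 0.003], [0, 0, 0]]
    - [-1, [0, 0, 0.004], [0, 0, 0]]
    - [-1, [0, 0, 0.005], [0, 0, 0]]
    - [-1, [0, 0, 0.006], [0, 0, 0]]
    - [-1, [0, 0, 0.006], [0, 0, 0]]

```text
time: 20.45
tool_pos: [0.4238, 0.2446, 0.0003]
tool_rot: [-3.142, 0.001, 0.438]
contact_force: [0.4, -1.1, -1.1]
opening: 0.049
```

```bash
python3 - <<'E'
from meas import *
snap('scene','s17');crop('s17',385,215,450,285,11,'s17c')
E
```

```text
(no output)
```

View pics/s17c.png

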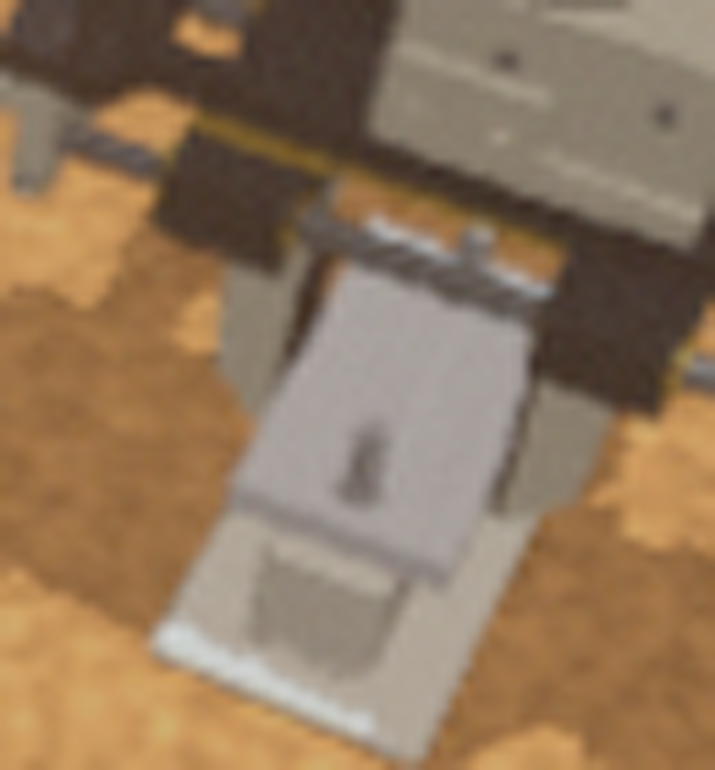

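Both pins stand through the holes, the near one at (360,460) and the far one at (478,240). About 3.5 mm remain.

jog_arm:
  series:
    - [-1, [0, 0, 0.0008], [0, 0, 0]]
    - [-1, [0, 0, 0.0016], [0, 0, 0]]
    - [-1, [0, 0, 0.0023], [0, 0, 0]]
    - [-1, [0, 0, 0.0026], [0, 0, 0]]
    - [-1, [0, 0, 0.0026], [0, 0, 0]]

```text
time: 20.92
tool_pos: [0.4239, 0.2446, -0.0022]
tool_rot: [-3.142, 0.0, 0.438]
contact_force: [0.0, -0.5, -2.6]
opening: 0.0487
```

jog_arm:
  series:
    - [-1, [0, 0, 0.0005], [0, 0, 0]]
    - [-1, [0, 0, 0.0005], [0, 0, 0]]

```text
time: 21.08
tool_pos: [0.4238, 0.2446, -0.0027]
tool_rot: [-3.142, 0.0, 0.438]
contact_force: [-0.3, 0.4, -1.5]
opening: 0.0486
```

jog_arm:
  series:
    - [-1, [0, 0, 0.0005], [0, 0, 0]]
    - [-1, [0, 0, 0.0005], [0, 0, 0]]

```text
time: 21.25
tool_pos: [0.4238, 0.2446, -0.0032]
tool_rot: [-3.142, 0.0, 0.438]
contact_force: [-1.2, 0.5, -1.4]
opening: 0.0483
```

jog_arm:
  series:
    - [-1, [0, 0, 0.0004], [0, 0, 0]]
    - [-1, [0, 0, 0.0004], [0, 0, 0]]

```text
time: 21.42
tool_pos: [0.4239, 0.2446, -0.0034]
tool_rot: [-3.142, 0.0, 0.438]
contact_force: [-1.5, -0.7, 0.1]
opening: 0.0489
```

jog_arm:
  series:
    - [-1, [0, 0, 0.0004], [0, 0, 0]]
    - [-1, [0, 0, 0.0004], [0, 0, 0]]

```text
time: 21.58
tool_pos: [0.4239, 0.2446, -0.0034]
tool_rot: [-3.142, 0.0, 0.438]
contact_force: [-3.2, -0.8, 5.9]
opening: 0.0485
```

It is seated, with about +7 N and no further travel. Releasing.

jog_arm:
  series:
    - [0.1, [0, 0, 0], [0, 0, 0]]
    - [0.15, [0, 0, 0], [0, 0, 0]]
    - [0.25, [0, 0, 0], [0, 0, 0]]
    - [0.4, [0, 0, 0], [0, 0, 0]]
    - [0.5, [0, 0, 0], [0, 0, 0]]
    - [0.5, [0, 0, 0], [0, 0, 0]]
    - [0.5, [0, 0, 0], [0, 0, 0]]

```text
time: 22.17
tool_pos: [0.4239, 0.2446, -0.004]
tool_rot: [-3.142, 0.0, 0.438]
contact_force: [-0.1, -0.4, 0.0]
opening: 0.0686
```

jog_arm:
  series:
    - [0.5, [0, 0, -0.008], [0, 0, 0]]
    - [0.5, [0, 0, -0.02], [0, 0, 0]]
    - [0.5, [0, 0, -0.04], [0, 0, 0]]
    - [0.5, [0, 0, -0.065], [0, 0, 0]]
    - [0.5, [0, 0, -0.095], [0, 0, 0]]
    - [0.5, [0, 0, -0.125], [0, 0, 0]]
    - [0.5, [0, 0, -0.155], [0, 0, 0]]
    - [0.5, [0, 0, -0.18], [0, 0, 0]]
    - [0.5, [0, 0, -0.2], [0, 0, 0]]
    - [0.5, [0, 0, -0.2], [0, 0, 0]]

```text
time: 23.0
tool_pos: [0.426, 0.2455, 0.201]
tool_rot: [3.141, -0.008, 0.438]
contact_force: [1.3, -0.3, 0.1]
opening: 0.0687
```

```bash
python3 - <<'E'
from meas import *
snap('scene','s18');crop('s18',385,215,450,285,11,'s18c');go(.2,.45,.2,.438)
E
```

```text
t 23.05 tcp [0.425  0.245  0.1986] rot [ 3.1413 -0.0048  0.4379] F [-0.   0.2 -0.8] op 0.069
shift [-0.1168 -0.281  -0.002 ] turn [ 0.0003 -0.0048 -0.0001]
```

View pics/s18c.png

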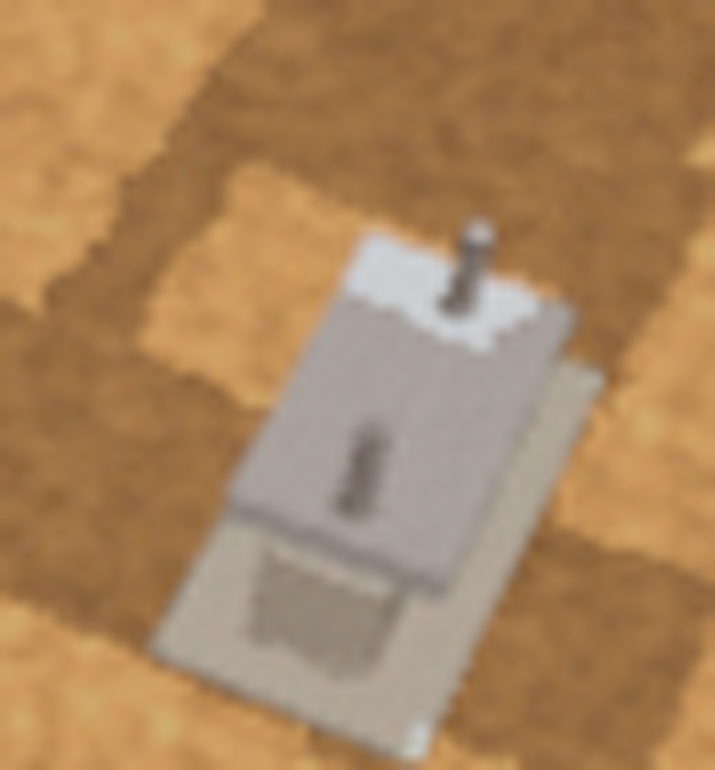

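Base lies flat with both pins through. I'll move the arm clear for a last check from above.

jog_arm:
  series:
    - [0.5, [-0.02, -0.03, 0], [0, 0, 0]]
    - [0.5, [-0.04, -0.06, 0], [0, 0, 0]]
    - [0.5, [-0.06, -0.1, 0], [0, 0, 0]]
    - [0.5, [-0.08, -0.14, 0], [0, 0, 0]]
    - [0.5, [-0.1, -0.18, 0], [0, 0, 0]]
    - [0.5, [-0.11, -0.22, 0], [0, 0, 0]]
    - [0.5, [-0.115, -0.26, 0], [0, 0, 0]]
    - [0.5, [-0.115, -0.28, 0], [0, 0, 0]]
    - [0.5, [-0.115, -0.28, 0], [0, 0, 0]]
    - [0.5, [-0.115, -0.28, 0], [0, 0, 0]]

```text
time: 23.88
tool_pos: [0.1998, 0.4495, 0.1948]
tool_rot: [3.14, 0.003, 0.441]
contact_force: [0.7, -0.2, -0.5]
opening: 0.069
```

```bash
python3 - <<'E'
from meas import *
c=snap('top','t19');W=cloud(c);hsv=cv2.cvtColor(c['img'],cv2.COLOR_RGB2HSV)
for k,(a,b,e,f),lo,hi in(('base',(222,210,268,268),.04,.05),('rackfoot',(222,210,268,268),.003,.012),('rim',(300,183,345,240),.032,.044),('foot',(300,183,345,240),.003,.012),('post',(300,183,345,240),.052,.063)):
    w=W[b:f,a:e].reshape(-1,3);s=hsv[b:f,a:e,1].reshape(-1);m=(w[:,2]>lo)&(w[:,2]<hi)&(s<100)
    print(k,m.sum(),rect(w[m,:2]),np.median(w[m,2]).round(4))
snap('scene','s19'); d=np.abs(load('s19')['img'].astype(int)-load('scene0')['img']).sum(2)
print(status.observe()['tool_pos'])
crop('t19',150,120,450,280,2.6,'t19c')
E
```

```text
base 431 (array([421.5, 241.5]), array([96.1, 48.8]), 25.4) 0.0433
rackfoot 221 (array([420.2, 241.1]), array([130.5,  61.7]), 25.0) 0.0058
rim 172 (array([514.5,  -1.8]), array([104.8,  62.3]), 19.2) 0.0368
foot 558 (array([5.128e+02, 5.000e-01]), array([129.4,  86.2]), 19.5) 0.006
post 127 (array([5.127e+02, 1.000e-01]), array([47.7, 25.4]), 18.6) 0.0566
[0.20104203 0.44836866 0.1952863 ]
```

View pics/t19c.png

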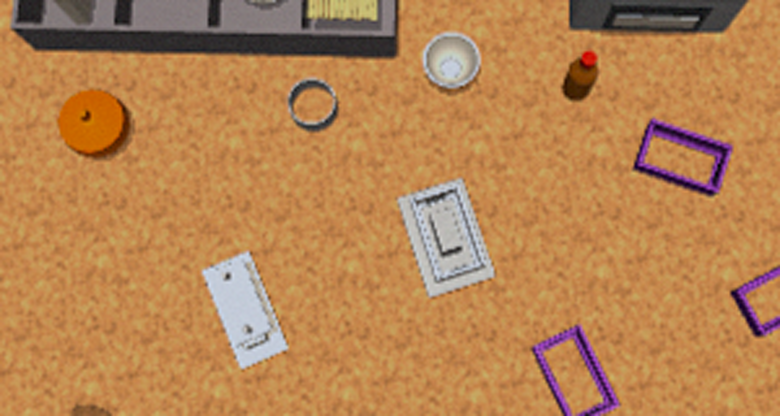

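View pics/s19.png

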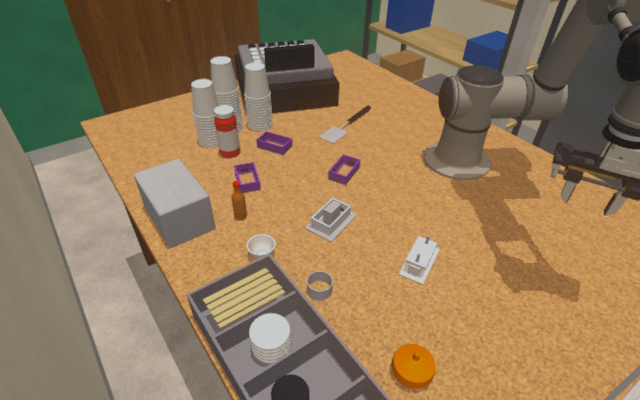

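The frame is on the foot around the post, offset by about 2–3 mm. The base is flat on the bar, 1–2 mm from the rack's middle, and the bystanders have not moved. Handing in.

```bash
python3 -c "
from cell import job; print(job.hand_in())"
```

```text
the job is handed in; nothing more can be done
None
```

The job is handed in: the frame is down on the block's foot around the post, and the base lies flat on the rack's bar with both pins through its holes. The hand-in gave no verdict.

- **Pushing the base up:** I gripped the silver frame, set it over the post and lowered it until it met the foot. The base passed the rubber grips at about 5 N and came up out of the top. The frame met the foot at about 8 N, and I left it there.
- **Placing the base:** I lined the base up with the pins by sight and lowered it in small steps. It slid on with no noticeable resistance and met the bar at about 7 N. It was then released and the arm moved well clear, about 24 s into the 72 s.

**Last checks (top camera):**

| Part | Sideways offset | Yaw difference |
|---|---|---|
| Frame, from the post | about 2–3 mm | under 1° |
| Base, from the rack's middle | about 1–2 mm | about 0.4° |

Measured heights matched both parts being right down, within about 1 mm. The bystanders and the purple look-alikes look unmoved.

**What disagreed:**
- The reported tool height read about 27 mm below the visible fingertips, so I set all grasp heights by sight and touch.
- The two cameras differ by about 3–5 mm in absolute position, so I lined parts up relative to each other within one picture.
- One early move in free air went the wrong way because I used stale tool axes. It touched nothing.

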